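Unlock the wire-spool stand, clear it into the tray and lock it again

ROBOT

A 7-joint arm with a two-finger parallel gripper is mounted at the origin on the work surface. World frame = base frame: x ahead of the robot, y to its left, z up, the work surface at z = 0. Lengths are in m, angles in rad, forces in N, time in s.
With the tool pointing down it reaches from about 0.35 to 0.9 m from the base axis. Payload 7.2 kg.
Tool frame: the origin (TCP) lies at the very end of the fingers, on their centre line; the grasp point (between the pads) lies 19 mm behind it; x points along the fingers, y is the direction in which the jaws open and shut, and the axes are right-handed (so a half turn about x gives the same grasp; the last joint's range is limited). The gripper opens to 85 mm and grips with 20 to 120 N. Pads are 22 mm wide; open, the fingers measure 114 mm over their backs; the gripper's body (76 mm by 85 mm) begins 54 mm behind the grasp point. The pads swing forward as they close: fully open they stand 13 mm farther back than shut.
Start: joints at [-1.404, 0.411, -0.013, 1.596, 0.006, 1.134, -0.082], TCP at [0.145, 0.608, 0.231] pointing down, gripper open.
Joint ranges: [-2.95, 2.95], [-0.29, 1.99], [-1.47, 1.44], [0.14, 2.54], [-1.03, 4.17], [0.13, 1.85], [-2.86, 2.86]. Speed limits (rad/s): [2.39, 2.39, 3.01, 3.01, 3.14, 3.14, 3.14].

INTERFACE

Orientations are given as [roll, pitch, yaw] about the fixed x, y, z axes, in that order (R = Rz(yaw) Ry(pitch) Rx(roll)).
In Python, from cell import * gives the robot as it stands. The module is installed in compiled form; this text tells all that it offers.
- The arm moves only by the tool move_arm, never from a script. Its argument "moves" is one flat list of numbers, 7 for each row, row after row: the turn, a rotation vector about the tool's x, y, z as a fraction of full scale, then the shift along the tool's x, y, z as a fraction of full scale, then the closure, from 0 (fully open) to 1 (shut). In form: [ax, ay, az, tx, ty, tz, grip, ax, ay, az, tx, ty, tz, grip, ...]. A call has 1 to 8 rows; each row shifts and turns the commanded pose from where the row before left it, along the tool's axes as they then stand; what a row does not reach is not made up. Full scale, the value 1, is 20 mm for a shift and 0.1 rad for a turn. A row lasts 1/10 s, in which the tool goes at most 50 mm and 8.59 degrees, less where a joint would pass 70% of its speed; a pose out of reach is approached as far as the arm can. A call with a number of a shift or a turn outside -1 to 1 is refused whole. A call with a gripper value outside its range is refused whole. The fingers move at their own pace and stop on an object; the grip force is fixed at half the most. Time passes only in rows, so rows that do not move let the fingers close. It gives the time, the measured TCP pose, the force and the opening at its end, in the units of the state.
- read_state(): the state, without advancing time (a new reading comes with each control period).
- camera(name): name is "scene" or "top" or "wrist"; returns a dict with "frame" (480x640x3 uint8, blue, green, red), "vfov" (degrees; the focal length in pixels is half the picture's height over the tangent of half this angle, whatever the lens; pixels are square), "cx", "cy" (the principal point, pixels), "pose" (4x4, takes a point from camera to world coordinates). Camera axes: x right, y up, looking along -z (the intrinsics and any distortion apply to the point x, -y, -z); pixel columns grow to the right and rows downward; lengths in m; the calibration is good to about 2 mm. A picture is of the moment at which its call begins. There is no depth.
- hand_in(): hands the job in, once; it reports no verdict.
The state is a dict: "time": time; "q": joint angles; "joint_vel": joint speeds; "joint_torque": joint torques, N m; "eef_pos": TCP position; "tool_rot": TCP orientation; "force": force on the tool from outside, world axes, zero at the start; "moment": the same for the moment, N m; "opening": opening from 0.0 (shut) to 1.0 (fully open).
Only numpy, scipy, OpenCV 4.12 (cv2) and the standard library are available. Lean on these libraries where they do the work, as an engineer would, in place of code of your own. Each camera call takes 0.05 s, during which the arm holds its last target.

TASK

Clear the locked wire-spool stand: take the key out of its holder, fit it fully down into the keyway in the middle of the stand and turn it counter-clockwise (seen from above) to the stop, so that the four retaining arms swing clear of the spools. Slide every wire spool up off its post and set it down flat on the floor of the steel tray, side by side, with the tray flat on the counter. When all are in the tray, lock the empty stand again by turning its arms back clockwise to the stop with the key, put the key back upright in its holder, resting on its collar, and leave the other things on the counter where they are.

Things in the scene. Friction and masses are not known exactly. Their poses are not given: they have to be found in the camera images.
- stand: Spool stand, fixed: a round grey base 216 mm across, 12 mm thick, with four upright steel posts 10 mm in diameter, tops 70 mm above the counter. Origin at the centre of its underside. The posts stand 75 mm from the centre on its +x, +y, -x and -y axes, each with at most one spool, whose underside is 12 mm above the counter. In the middle: the lock hub with the arms.
- retainer (a joint): Angle (rad) of the lock hub and its cross of four flat arms about the stand's axis, growing counter-clockwise from above. Starts at 0 to 0.12: arms 6 mm above the spools, holding them on. Stops at 0 and 0.80; at 0.80 they lie midway between the posts. Friction 0.12 N m; stays where left. Arms 16 mm wide, reach 62 mm from the centre, 52 to 58 mm above the counter.
- keyway (a point): Centre of the keyway's mouth, in the top face (44 mm square) of the lock hub, 62 mm above the counter; turns with the hub. The slot is 23 mm long along this point's x axis, 9 mm wide and 20 mm deep, with a 2 mm chamfer round its mouth. At retainer 0 its x axis is the stand's x axis.
- key: Loose upright key, 70 g. Origin at the centre of its foot, z up. From the foot: steel blade 20 mm (x) by 6 mm (y), 16 mm tall; collar 40 mm across at 16 to 22 mm; 12 mm stem; flat grey grip 40 mm wide (x), 12 mm thick (y) at 40 to 68 mm. Down in the keyway its collar rests on the hub, foot 46 mm above the counter. Fits either way round, with some 0.15 rad of play.
- key_holder: Key holder, fixed: a white block 60 by 60 mm, 36 mm tall, with a 27 mm square hole, 28 mm deep, in the middle of its top. Origin at the centre of its underside. With the key in it the collar rests on the block's top, the key's foot 20 mm above the counter; the blade fits the hole at any angle.
- spool_a: Wire spool that starts on the +x post of the stand: a white bobbin wound with steel wire, 50 mm across its two flanges, 34 mm tall, with a straight 18 mm bore. Origin at the centre of its underside, z along the bore. 90 g; same as the other spools; may be absent (None).
- spool_b: Wire spool that starts on the +y post of the stand: a white bobbin wound with steel wire, 50 mm across its two flanges, 34 mm tall, with a straight 18 mm bore. Origin at the centre of its underside, z along the bore. 90 g; same as the other spools; may be absent (None).
- spool_c: Wire spool that starts on the -x post of the stand: a white bobbin wound with steel wire, 50 mm across its two flanges, 34 mm tall, with a straight 18 mm bore. Origin at the centre of its underside, z along the bore. 90 g; same as the other spools; may be absent (None).
- spool_d: Wire spool that starts on the -y post of the stand: a white bobbin wound with steel wire, 50 mm across its two flanges, 34 mm tall, with a straight 18 mm bore. Origin at the centre of its underside, z along the bore. 90 g; same as the other spools; may be absent (None).
- tray: Loose shallow open steel tray, 450 g, 200 mm (along its x) by 150 mm (y) outside, walls 3 mm thick and 22 mm tall, floor 3 mm thick. Origin at the centre of its underside, on the counter. Room for four spools side by side, e.g. 45 mm along x and 36 mm along y to either side of its centre. It may get knocked aside.
- cup: White cup, 68 mm across, 75 mm tall. Bystander, leave alone. Origin at the centre of its underside.
- tape_roll: Lone roll of paper tape lying flat, 68 mm across, 24 mm tall; not a wire spool. Bystander, leave alone. Origin at the centre of its underside.
- jar: Glass jar with a steel lid, 60 mm across, 80 mm tall. Bystander, leave alone. Origin at the centre of its underside.
- glove_box: Grey box, 90 by 200 by 75 mm. Bystander, leave alone. Origin at the centre of its underside.
- mix_spatula: Mixing spatula, 170 mm long, lying on the counter. Bystander, leave alone.
- dish: Small steel dish, 90 mm across, 30 mm tall. Bystander, leave alone. Origin at the centre of its underside.
- spray: White bottle, 64 mm across, 160 mm tall. Bystander, leave alone. Origin at the centre of its underside.

How it is judged:
By the outcome, as a careful person would: the job done as asked, in the order asked, and still so for the second after the job is handed in, with the robot touching nothing.
Of spool_a, spool_b, spool_c, spool_d only 2 to 4 are there at a start; the rules pass over those that are not, and their reading is None.
At some moment in a run one of tray may be knocked a few centimetres aside while the robot is not near it.
It also fails if it takes over 210 s, if anything falls off the work surface, if the arm or the gripper's body presses on something with over 40 N, if the wrist force passes 120 N, or if a joint passes its speed limit or range.

## Working session

There is one attempt and no reset: what is moved stays moved. The work goes in short steps, Python scripts to look and compute and a tool call to move; the robot and the scene stay as the last step left them, time stands still between calls to the robot, and variables do not carry over. Pictures are saved under pics/ and viewed, and the job is handed in when it is done.

Besides the shell and the picture viewer there is one more tool, called in YAML: its name, and indented under it one key for each argument. move_arm: Moves the arm, as the interface text tells. Shift numbers are shares of 20 mm and turn numbers shares of 0.1 rad, none past 1 either way. Its arguments: {"type":"object","properties":{"moves":{"type":"array"}},"required":["moves"]}

```bash
ls; mkdir -p pics; python3 - <<'E'
from cell import *
import cv2
s=read_state();print({k:s[k] for k in('time','eef_pos','tool_rot','opening','q')})
for n in('scene','top','wrist'):
    c=camera(n);cv2.imwrite(f'pics/{n}0.png',c['frame']);print(n,c['vfov'],c['cx'],c['cy'],c['pose'].round(4).tolist(),[k for k in c])
E
```

```text
pics
{'time': 0.0, 'eef_pos': array([0.14532533, 0.60733762, 0.23042758]), 'tool_rot': array([-1.49537764,  1.56913318, -1.73019269]), 'opening': 1.0001511673977095, 'q': array([-1.40420363,  0.41191162, -0.01271127,  1.59708849,  0.00560736,
        1.13429136, -0.08224965])}
scene 57.154106570286416 321.1230441717813 242.15420263870976 [[-0.5472, -0.673, 0.4977, 1.0357], [0.8369, -0.4515, 0.3095, 0.3694], [0.0165, 0.5859, 0.8102, 0.8371], [0.0, 0.0, 0.0, 1.0]] ['frame', 'vfov', 'cx', 'cy', 'pose']
top 52.26940018755246 326.9287940065863 239.76644280921658 [[-0.0242, 0.9884, -0.1501, 0.4166], [-0.9995, -0.0273, -0.0183, 0.0659], [-0.0222, 0.1496, 0.9885, 1.1698], [0.0, 0.0, 0.0, 1.0]] ['frame', 'vfov', 'cx', 'cy', 'pose']
wrist 70.98065030387679 320.44605509235697 234.37782915224165 [[0.2338, -0.9293, -0.2859, 0.0719], [0.9723, 0.223, 0.0702, 0.6244], [-0.0015, -0.2944, 0.9557, 0.3743], [0.0, 0.0, 0.0, 1.0]] ['frame', 'vfov', 'cx', 'cy', 'pose']
```

View pics/scene0.png

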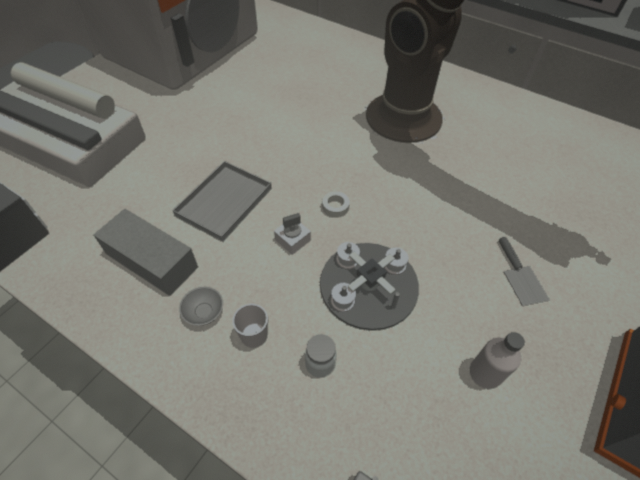

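View pics/top0.png

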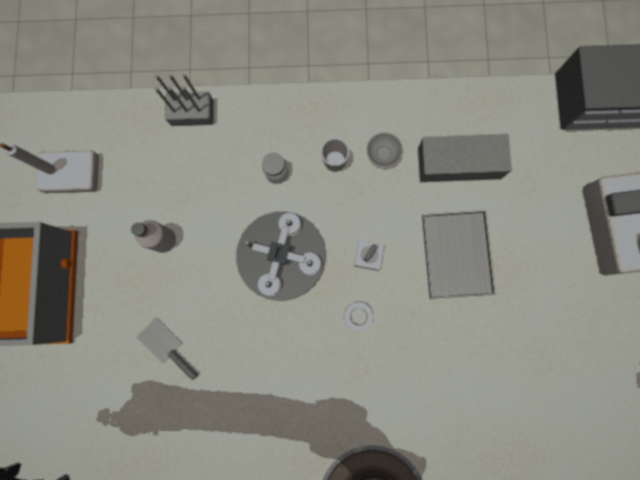

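View pics/wrist0.png

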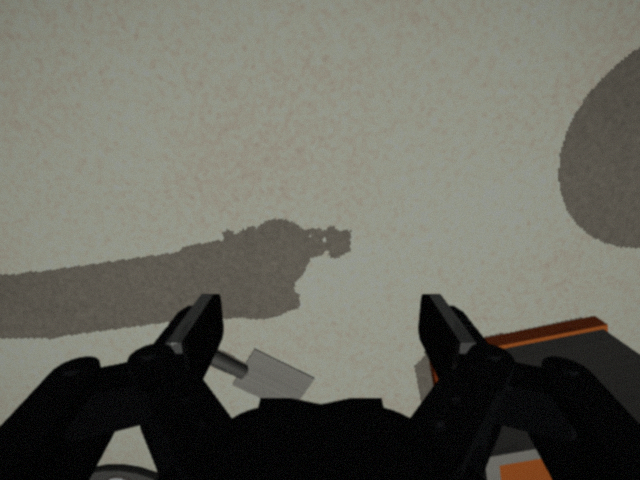

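The scene view shows a stand with three spools at about (348,253), (397,261) and (343,296). The key is in its holder at (291,230), with the tray and bystanders around them. In the top view the stand is at (281,255), the key at (370,253) and the tray at (458,254). Next I'll zoom in and measure.

```bash
cat > h.py <<'E'
import numpy as np, cv2
from cell import *
from scipy.spatial.transform import Rotation as R
def ray(c,u,v):
    f=240/np.tan(np.radians(c['vfov']/2))
    d=np.array([(u-c['cx'])/f,-(v-c['cy'])/f,-1.])
    return c['pose'][:3,3], c['pose'][:3,:3]@d
def pt(c,u,v,z):
    o,d=ray(c,u,v); return o+d*(z-o[2])/d[2]
def proj(c,p):
    f=240/np.tan(np.radians(c['vfov']/2))
    q=c['pose'][:3,:3].T@(np.asarray(p)-c['pose'][:3,3])
    return np.array([c['cx']+f*q[0]/-q[2], c['cy']+f*q[1]/q[2]])
def crop(c,u,v,w,h,k,name):
    u,v=int(u-w/2),int(v-h/2); u=max(u,0);v=max(v,0)
    im=c['frame'][v:v+h,u:u+w]; im=cv2.resize(im,None,fx=k,fy=k,interpolation=cv2.INTER_CUBIC)
    im=np.clip(im.astype(float)*1.4,0,255).astype(np.uint8)
    cv2.imwrite('pics/'+name,im); print(name,'origin',u,v,'scale',k)
E
python3 - <<'E'
from h import *
c=camera('top');crop(c,365,255,300,140,2.6,'t1.png');crop(c,281,255,110,110,5,'t2.png')
s=camera('scene');crop(s,340,265,160,120,5,'s1.png')
st=read_state();m=R.from_euler('xyz',st['tool_rot']).as_matrix();print(m.round(3))
E
```

```text
t1.png origin 215 185 scale 2.6
t2.png origin 226 200 scale 5
s1.png origin 260 205 scale 5
[[-0.     0.233  0.973]
 [-0.001  0.973 -0.233]
 [-1.    -0.001  0.   ]]
```

View pics/t1.png

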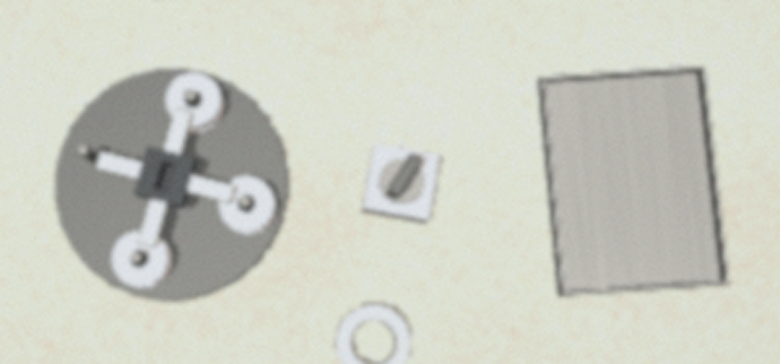

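View pics/t2.png

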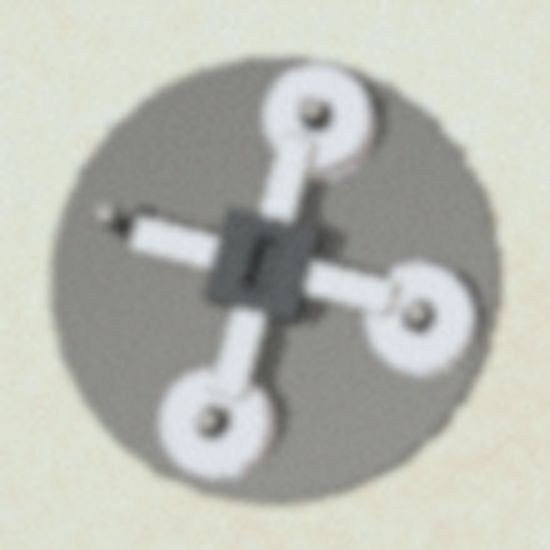

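View pics/s1.png

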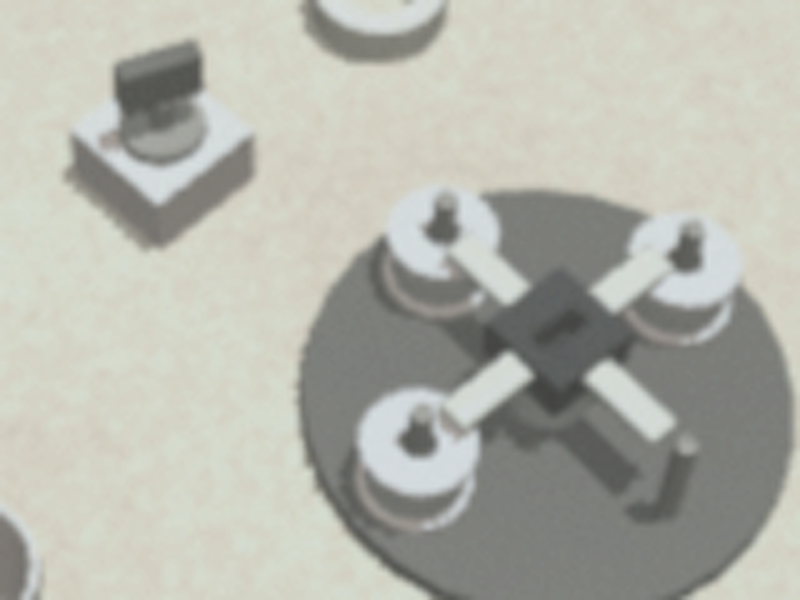

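```bash
python3 - <<'E'
from h import *
c=camera('top');s=camera('scene')
T=lambda a,b:(226+a/5,200+b/5)
S=lambda a,b:(260+a/5,205+b/5)
tp=[(103,213),(315,106),(418,314),(209,420)]
sp=[(686,442),(423,410),(446,197),(692,228)]
A=np.array([pt(c,*T(*p),.070) for p in tp]);B=np.array([pt(s,*S(*p),.070) for p in sp])
for n,X in(('top',A),('scene',B)):
    m=X.mean(0);print(n,X[:,:2].round(4).tolist(),m[:2].round(4),np.linalg.norm(X-m,axis=1).round(4),np.degrees(np.arctan2(*(X-m)[:,1::-1].T)).round(1))
# slot
for n,cc,ff,p,q,ctr in(('top',c,T,(268,236),(248,283),(259,262)),('scene',s,S,(540,342),(585,317),(563,329))):
    a,b,d=[pt(cc,*ff(*x),.062) for x in(p,q,ctr)];print(n,'slot',d[:2].round(4),np.degrees(np.arctan2(*(a-b)[1::-1])).round(1))
# arm ends
ar=[(135,232),(292,150),(395,298),(230,388)]
X=np.array([pt(c,*T(*p),.058) for p in ar]);m=X.mean(0);print('arms',m.round(4),np.linalg.norm(X-m,axis=1).round(3),np.degrees(np.arctan2(*(X-m)[:,1::-1].T)).round(1))
ar=[(660,430),(455,420),(460,250),(668,260)]
X=np.array([pt(s,*S(*p),.058) for p in ar]);m=X.mean(0);print('arms',m.round(4),np.linalg.norm(X-m,axis=1).round(3),np.degrees(np.arctan2(*(X-m)[:,1::-1].T)).round(1))
# holder top corners z=.036 ; t1 crop
U=lambda a,b:(215+a/2.6,185+b/2.6)
X=np.array([pt(c,*U(*p),.036) for p in[(374,143),(441,155),(427,222),(362,210)]]);print('holder',X.mean(0).round(4),np.degrees(np.arctan2(*(X[1]-X[0])[1::-1])),np.linalg.norm(np.diff(X,axis=0),axis=1))
X=np.array([pt(s,*S(*p),.036) for p in[(195,90),(255,135),(158,205),(70,140)]]);print('holder',X.mean(0).round(4),np.linalg.norm(np.diff(X,axis=0),axis=1))
a,b=[pt(c,*U(*p),.088) for p in[(417,156),(391,195)]];print('key top',((a+b)/2).round(4),np.degrees(np.arctan2(*(a-b)[1::-1])),np.linalg.norm(a-b))
a,b=[pt(s,*S(*p),.088) for p in[(118,65),(198,43)]];print('key scene',((a+b)/2).round(4),np.degrees(np.arctan2(*(a-b)[1::-1])),np.linalg.norm(a-b))
X=np.array([pt(c,*U(*p),.022) for p in[(540,79),(703,69),(725,283),(560,295)]]);print('tray',X.mean(0).round(4),X.round(3).tolist(),np.degrees(np.arctan2(*(X[1]-X[2])[1::-1])))
E
```

```text
top [[0.5822, 0.2697], [0.629, 0.1722], [0.5321, 0.1267], [0.4867, 0.2218]] [0.5575 0.1976] [0.0762 0.0759 0.0753 0.0748] [  71.1  -19.6 -109.7  161.2]
scene [[0.5854, 0.2709], [0.6311, 0.1761], [0.5359, 0.1296], [0.4914, 0.225]] [0.561  0.2004] [0.0746 0.0742 0.0751 0.0738] [  70.8  -19.1 -109.5  160.5]
top slot [0.5587 0.1995] -23.6
scene slot [0.5614 0.2024] -24.4
arms [0.5571 0.1982 0.058 ] [0.061 0.056 0.063 0.057] [  73.3  -14.6 -105.   164.3]
arms [0.5633 0.2029 0.058 ] [0.057 0.061 0.059 0.063] [  73.8  -15.8 -104.2  162.3]
holder [ 0.5499 -0.0107  0.036 ] -101.87079956875345 [0.06101344 0.06175824 0.05879631]
holder [ 0.5574 -0.0014  0.036 ] [0.03815271 0.0582494  0.05469067]
key top [ 0.5496 -0.01    0.088 ] -35.412935292307 0.040475770141890265
key scene [ 0.5519 -0.0094  0.088 ] -36.33425421541465 0.03684101230655212
tray [ 0.548  -0.2198  0.022 ] [[0.643, -0.142, 0.022], [0.648, -0.291, 0.022], [0.454, -0.296, 0.022], [0.447, -0.15, 0.022]] 1.5828135418768203
```

move_arm:
  moves: [0,0,0,0,-0.94,1,0,0,0,0,0,-0.94,1,0,0,0,0,0,-0.94,1,0,0,0,0,0,-0.94,1,0,0,0,0,0,-0.94,1,0,0,0,0,0,-0.94,1,0,0,0,0,0,-0.94,1,0,0,0,0,0,-0.94,1,0]

```text
time: 1.15
eef_pos: [0.2666, 0.4234, 0.2315]
tool_rot: [1.342, 1.57, 1.107]
force: [-0.8, -0.7, -0.7]
opening: 0.995
```

move_arm:
  moves: [0,0,0,0,-0.94,1,0,0,0,0,0,-0.94,1,0,0,0,0,0,-0.94,1,0,0,0,0,0,-0.94,1,0,0,0,0,0,-0.94,1,0,0,0,0,0,-0.94,1,0,0,0,0,0,-0.94,1,0,0,0,0,0,-0.94,1,0]

```text
time: 1.95
eef_pos: [0.3872, 0.2399, 0.2315]
tool_rot: [1.139, 1.57, 0.905]
force: [0.1, -0.6, 0.8]
opening: 1.003
```

move_arm:
  moves: [0,0,0,0,-0.94,1,0,0,0,0,0,-0.94,1,0,0,0,0,0,-0.94,1,0,0,0,0,0,-0.94,1,0,0,0,0,0,-0.94,1,0,0,0,0,0,-0.94,1,0,0,0,0,0,-0.94,1,0,0,0,0,0,-0.94,1,0]

```text
time: 2.75
eef_pos: [0.5078, 0.0565, 0.2315]
tool_rot: [0.852, 1.57, 0.617]
force: [0.4, -0.4, -0.5]
opening: 1.002
```

move_arm:
  moves: [0,0,0,0,-0.94,1,0,0,0,0,0,-0.94,1,0,0,0,0,0,-0.94,1,0,1,0,0,0,0,0,0,1,0,0,0,0,0,0,1,0,0,0,0,0,0,1,0,0,0,0,0,0,0,0,0,0,0,0,0]

```text
time: 3.55
eef_pos: [0.5525, -0.0114, 0.2313]
tool_rot: [1.002, 1.571, 0.366]
force: [-0.2, -0.7, -0.3]
opening: 0.999
```

```bash
cat >> h.py <<'E'
def st():
    s=read_state(); m=R.from_euler('xyz',s['tool_rot']).as_matrix(); return s,m
def yawy(m): return np.degrees(np.arctan2(m[1,1],m[0,1]))
def plan(target,yaw=None):
    "deltas in units (20mm / 0.1rad): target TCP world, yaw = direction of tool y (deg, mod 180)"
    s,m=st(); d=np.asarray(target)-s['eef_pos']
    u=m.T@d/.02
    print('t=%.2f'%s['time'],'pos',s['eef_pos'].round(4),'yawy %.1f'%yawy(m),'tilt',m[:,0].round(4),'F',np.round(s['force'],1),'open %.3f'%s['opening'])
    print(' shift units (before turn)',u.round(2))
    if yaw is not None:
        dy=(yaw-yawy(m)+90)%180-90; print(' turn ax units',round(-np.radians(dy)/.1,2))
        y=np.radians(yaw if abs(((yaw-yawy(m)+180)%360)-180)<=90 else yaw+180)
        ty=np.array([np.cos(y),np.sin(y),0]);tx=np.array([0,0,-1.]);tz=np.cross(tx,ty)
        M=np.c_[tx,ty,tz]; print(' shift units (after turn)',(M.T@d/.02).round(2))
        print(' full rotvec units',((R.from_matrix(m.T@M)).as_rotvec()/.1).round(2))
E
python3 - <<'E'
from h import *
plan([.55,-.01,.2],54)
c=camera('wrist');cv2.imwrite('pics/w1.png',c['frame'])
print(c['pose'].round(3))
E
```

```text
t=3.55 pos [ 0.5525 -0.0114  0.2313] yawy 53.6 tilt [ 0.  0. -1.] F [-0.2 -0.7 -0.3] open 0.999
 shift units (before turn) [ 1.56 -0.02 -0.14]
 turn ax units -0.08
 shift units (after turn) [ 1.56 -0.02 -0.14]
 full rotvec units [-0.08  0.   -0.  ]
[[ 0.595 -0.768 -0.237  0.492]
 [ 0.804  0.569  0.175  0.033]
 [-0.    -0.294  0.956  0.375]
 [ 0.     0.     0.     1.   ]]
```

View pics/w1.png

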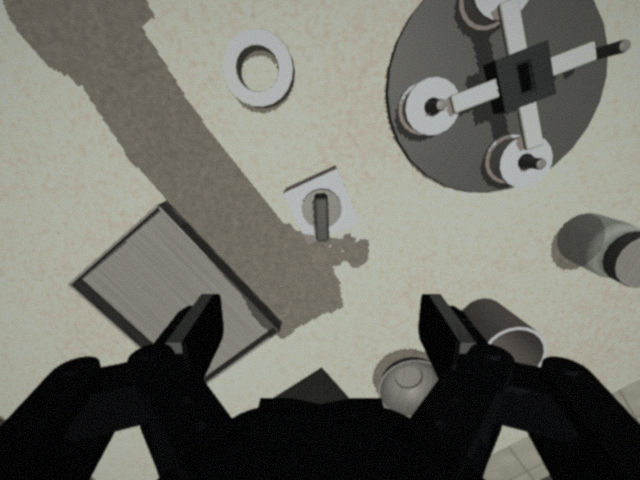

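The wrist view shows the key at about (321,217), almost in line with the jaws, the stand hub at (525,77) and the tray at the left.

```bash
python3 - <<'E'
from h import *
c=camera('wrist')
crop(c,321,210,100,100,6,'w2.png');crop(c,525,77,80,80,7,'w3.png')
E
```

```text
w2.png origin 271 160 scale 6
w3.png origin 485 37 scale 7
```

View pics/w2.png

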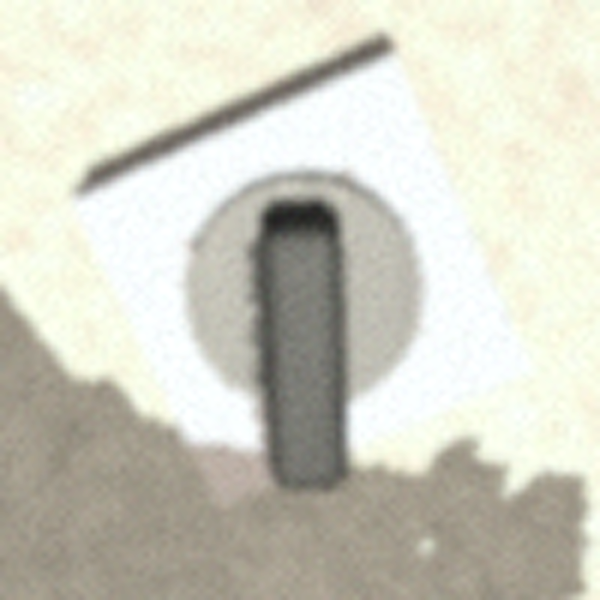

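View pics/w3.png

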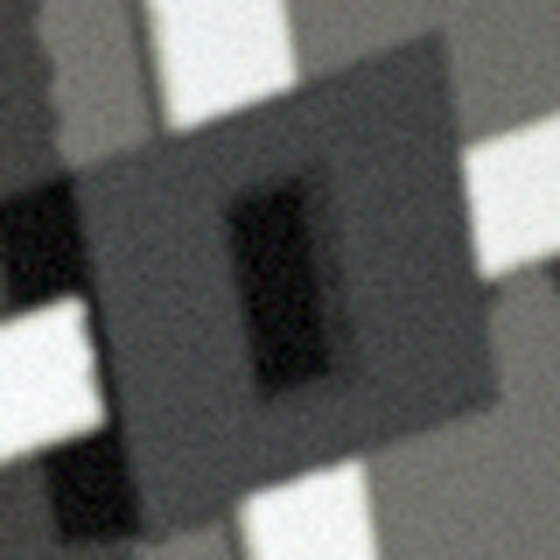

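```bash
python3 - <<'E'
from h import *
c=camera('wrist')
A=lambda a,b:(271+a/6,160+b/6); B=lambda a,b:(485+a/7,37+b/7)
X=np.array([pt(c,*A(*p),.088) for p in[(265,230),(340,228),(347,483),(272,485)]]);print('key',X.mean(0).round(4),np.linalg.norm(np.diff(X,axis=0),axis=1).round(4),np.degrees(np.arctan2(*(X[0]+X[1]-X[2]-X[3])[1::-1])))
print('collar',pt(c,*A(305,288),.042).round(4))
X=np.array([pt(c,*A(*p),.036) for p in[(80,190),(392,45),(530,368)]]);print('holder',((X[0]+X[2])/2).round(4),np.linalg.norm(np.diff(X,axis=0),axis=1),np.degrees(np.arctan2(*(X[1]-X[0])[1::-1])))
X=np.array([pt(c,*B(*p),.062) for p in[(78,183),(440,35),(497,395),(145,540)]]);e=X[1]-X[0]+X[2]-X[3];g=X[0]-X[3]+X[1]-X[2]
print('hub',X.mean(0).round(4),np.linalg.norm(np.diff(X,axis=0),axis=1).round(4),np.degrees(np.arctan2(e[1],e[0])),np.degrees(np.arctan2(g[1],g[0])))
X=np.array([pt(c,*B(*p),.062) for p in[(230,205),(310,178),(348,368),(262,390)]]);g=X[0]-X[3]+X[1]-X[2]
print('slot',X.mean(0).round(4),np.linalg.norm(np.diff(X,axis=0),axis=1).round(4),np.degrees(np.arctan2(g[1],g[0])))
ps=[proj(c,[*(np.array([.5595,.199])+.075*np.array([np.cos(a),np.sin(a)])),.07]) for a in np.radians(-19.3+90*np.arange(4))];print(np.round(ps,1).tolist())
E
```

```text
key [ 0.5528 -0.0109  0.088 ] [0.0108 0.0387 0.0112] 145.33995263257287
collar [ 0.5526 -0.0107  0.042 ]
holder [ 0.5529 -0.0102  0.036 ] [0.057727   0.06057477] 78.49749629123453
hub [0.5612 0.1988 0.062 ] [0.0434 0.0422 0.044 ] 75.70266391042095 163.986981740666
slot [0.5604 0.199  0.062 ] [0.0096 0.0227 0.0104] 164.7373103453982
[[541.0, 163.6], [625.0, 45.8], [520.0, -27.2], [441.8, 103.7]]
```

move_arm:
  moves: [-0.3,0,0,0,0,0,0,0,0,0,1,0,0,0,0,0,0,1,0,0,0,0,0,0,1,0,0,0,0,0,0,1,0,0,0,0,0,0,1,0,0,0,0,0,0,1,0,0,0,0,0,0,0,0,0,0]

```text
time: 4.5
eef_pos: [0.5508, -0.0114, 0.109]
tool_rot: [-2.439, 1.566, -3.042]
force: [-0.0, -0.3, -0.0]
opening: 1.003
```

```bash
python3 - <<'E'
from h import *
plan([.5528,-.0108,.056],55.3)
c=camera('wrist');crop(c,320,260,200,150,4,'w4.png')
E
```

```text
t=4.50 pos [ 0.5508 -0.0114  0.109 ] yawy 55.5 tilt [-4.4e-03 -4.0e-04 -1.0e+00] F [-0.  -0.3 -0. ] open 1.003
 shift units (before turn) [2.65 0.09 0.07]
 turn ax units 0.03
 shift units (after turn) [2.65 0.08 0.07]
 full rotvec units [ 0.03 -0.03  0.03]
w4.png origin 220 185 scale 4
```

View pics/w4.png

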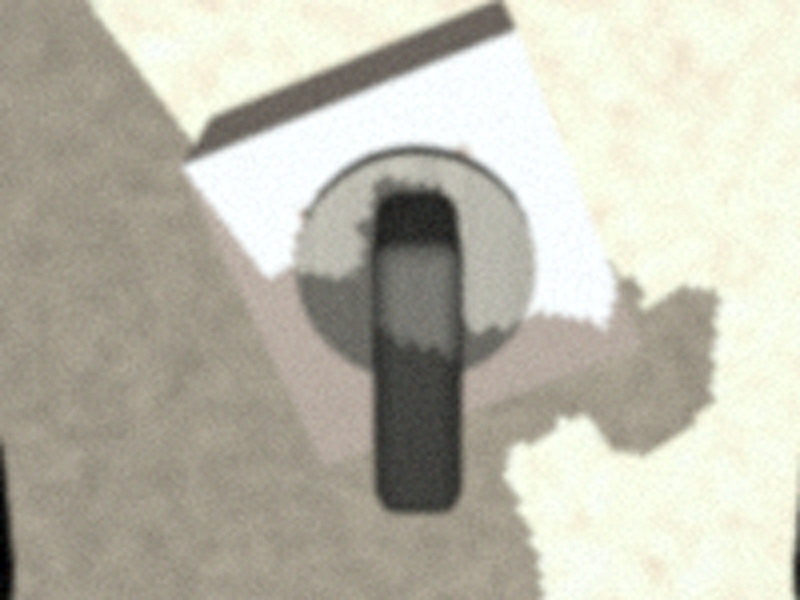

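move_arm:
  moves: [0,0,0,1,0.1,0.1,0,0,0,0,1,0,0,0,0,0,0,0.65,0,0,0,0,0,0,0,0,0,0,0,0,0,0,0,0,0.7,0,0,0,0,0,0,1,0,0,0,0,0,0,1,0,0,0,0,0,0,1]

```text
time: 5.35
eef_pos: [0.5557, -0.0109, 0.0589]
tool_rot: [0.843, 1.57, 0.239]
force: [-0.5, 0.6, -0.4]
opening: 0.329
```

move_arm:
  moves: [0,0,0,0,0,0,1,0,0,0,0,0,0,1,0,0,0,0,0,0,1,0,0,0,0,0,0,1]

```text
time: 5.75
eef_pos: [0.5555, -0.0109, 0.0586]
tool_rot: [1.134, 1.57, 0.53]
force: [-1.3, 0.5, 4.7]
opening: 0.134
```

```bash
python3 - <<'E'
from h import *
plan([.5528,-.0108,.056],55.3)
c=camera('wrist');crop(c,320,260,240,180,3,'w5.png')
E
```

```text
t=5.75 pos [ 0.5555 -0.0109  0.0586] yawy 55.3 tilt [ 4.e-04  2.e-04 -1.e+00] F [-1.3  0.5  4.7] open 0.134
 shift units (before turn) [ 0.13 -0.07 -0.11]
 turn ax units 0.01
 shift units (after turn) [ 0.13 -0.07 -0.11]
 full rotvec units [ 0.01  0.   -0.  ]
w5.png origin 200 170 scale 3
```

View pics/w5.png

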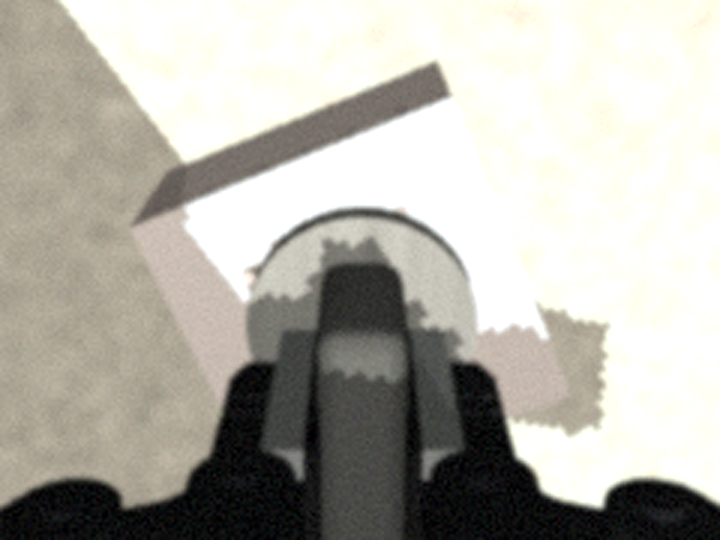

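move_arm:
  moves: [0,0,0,-0.5,0,0,1,0,0,0,-1,0,0,1,0,0,0,-1,0,0,1,0,0,0,-1,0,0,1,0,0,0,-1,0,0,1,0,0,0,-1,0,0,1,0,0,0,-1,0,0,1,0,0,0,-1,0,0,1]

```text
time: 6.6
eef_pos: [0.555, -0.0111, 0.2095]
tool_rot: [-1.356, 1.571, -1.961]
force: [0.6, 0.6, -1.2]
opening: 0.133
```

```bash
python3 - <<'E'
from h import *
plan([.561,.199,.2],74.5);print(read_state()['q'].round(2))
c=camera('wrist');crop(c,320,260,240,180,3,'w6.png')
E
```

```text
t=6.60 pos [ 0.555  -0.0111  0.2095] yawy 55.3 tilt [-0.e+00 -1.e-04 -1.e+00] F [ 0.6  0.6 -1.2] open 0.133
 shift units (before turn) [ 0.47  8.81 -5.73]
 turn ax units -3.35
 shift units (after turn) [ 0.47 10.2  -2.52]
 full rotvec units [-3.35  0.    0.  ]
[-0.46  0.33  0.5   1.82 -0.18  1.03  1.08]
w6.png origin 200 170 scale 3
```

View pics/w6.png

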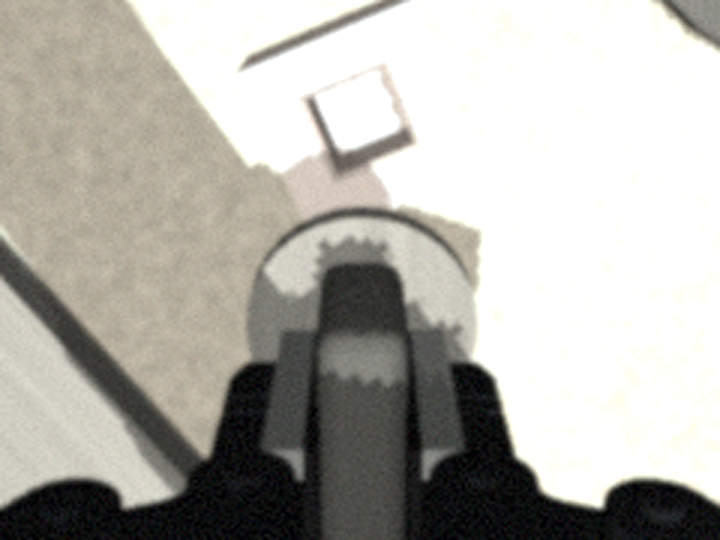

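```bash
python3 - <<'E'
from h import *
s,m=st();c=camera('wrist')
T=s['eef_pos']
print('tcp col',proj(c,T),proj(c,T-[0,0,.0166]))
for o in(-.004,-.002,0,.002,.004):
    P=np.array([proj(c,T+m@np.array([.0166,.02*np.cos(a),o+.02*np.sin(a)])) for a in np.linspace(0,6.28,90)])
    print(o,P.min(0).round(1),P.max(0).round(1),((P.min(0)+P.max(0))/2).round(1))
print('hole',pt(c,319.7,209.3,.036).round(4))
cam=m.T@(c['pose'][:3,3]-T);print(cam, (m.T@c['pose'][:3,:3]).round(4))
E
```

```text
tcp col [322.2742913  296.30947859] [322.0163485  281.23442928]
-0.004 [283.5 237.4] [360.8 308.7] [322.1 273.1]
-0.002 [283.6 241.2] [360.6 312. ] [322.1 276.6]
0 [283.7 245. ] [360.5 315.3] [322.1 280.1]
0.002 [283.8 248.8] [360.4 318.6] [322.1 283.7]
0.004 [284.  252.5] [360.2 321.8] [322.1 287.1]
hole [ 0.555  -0.0114  0.036 ]
[-0.1438086  -0.00076335 -0.07500978] [[ 1.000e-04  2.944e-01 -9.557e-01]
 [ 1.000e+00  1.100e-03  4.000e-04]
 [ 1.200e-03 -9.557e-01 -2.944e-01]]
```

move_arm:
  moves: [-1,0,0,0,0,0,1,-1,0,0,0,0,0,1,-1,0,0,0,0,0,1,-0.35,0,0,0,0,0,1,0,0,0,0,1,-0.25,1,0,0,0,0,1,-0.25,1,0,0,0,0,1,-0.25,1,0,0,0,0,1,-0.25,1]

```text
time: 7.5
eef_pos: [0.5568, 0.0721, 0.2074]
tool_rot: [-2.584, 1.569, -2.855]
force: [-0.7, 0.1, -0.6]
opening: 0.13
```

move_arm:
  moves: [0,0,0,0,1,-0.25,1,0,0,0,0,1,-0.25,1,0,0,0,0,1,-0.25,1,0,0,0,0,1,-0.25,1,0,0,0,0,1,-0.25,1,0,0,0,0,1,-0.25,1,0,0,0,0,0,0,1,0,0,0,0,0,0,1]

```text
time: 8.3
eef_pos: [0.5599, 0.195, 0.2074]
tool_rot: [-2.155, 1.569, -2.424]
force: [0.2, -0.3, -1.2]
opening: 0.131
```

```bash
python3 - <<'E'
from h import *
plan([.561,.199,.2],74.5);print(read_state()['q'].round(2))
c=camera('wrist');crop(c,320,240,240,180,3,'w7.png')
E
```

```text
t=8.30 pos [0.5599 0.195  0.2074] yawy 74.6 tilt [-0.0011 -0.001  -1.    ] F [ 0.2 -0.3 -1.2] open 0.131
 shift units (before turn) [ 0.37  0.21 -0.  ]
 turn ax units 0.02
 shift units (after turn) [ 0.37  0.21 -0.  ]
 full rotvec units [ 0.02 -0.01  0.01]
[-0.69  0.39  0.36  1.72 -0.15  1.06  1.03]
w7.png origin 200 150 scale 3
```

View pics/w7.png

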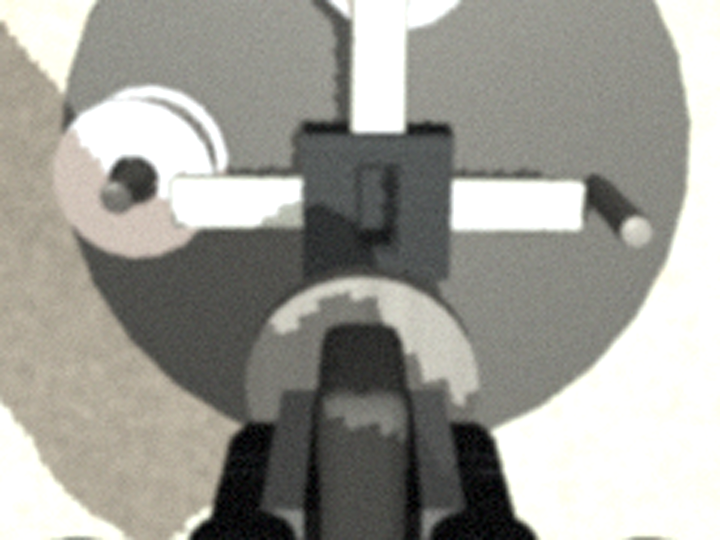

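```bash
python3 - <<'E'
from h import *
s,m=st();c=camera('wrist');A=lambda a,b:(200+a/3,150+b/3)
for n,p in(('slot',(377.5,203)),('hub',(375.5,204)),('hubTL',(302,132)),('hubTR',(451,132)),('hubBR',(451,278)),('sT',(375,165)),('sB',(376,244))):
    P=pt(c,*A(*p),.062);print(n,P.round(4),'tool',(m.T@(P-s['eef_pos'])*1000).round(1))
E
```

```text
slot [0.5595 0.1981 0.062 ] tool [145.7   3.9  -1.6]
hub [0.5596 0.1975 0.062 ] tool [145.7   3.3  -1.3]
hubTL [0.5332 0.1827 0.062 ] tool [145.7 -18.  -22.8]
hubTR [0.5448 0.2242 0.062 ] tool [145.7  25.1 -22.8]
hubBR [0.588  0.2134 0.062 ] tool [145.7  26.2  21.7]
sT [0.5483 0.2005 0.062 ] tool [145.7   3.1 -13.1]
sB [0.5716 0.1944 0.062 ] tool [145.7   3.5  11. ]
```

move_arm:
  moves: [0,0,0,0,0.22,0.05,1,0,0,0,1,0,0,1,0,0,0,1,0,0,1,0,0,0,1,0,0,1,0,0,0,1,0,0,1,0,0,0,0.8,0,0,1,0,0,0,0,0,0,1,0,0,0,0,0,0,1]

```text
time: 9.2
eef_pos: [0.5628, 0.1987, 0.1125]
tool_rot: [-1.563, 1.571, -1.834]
force: [0.4, 1.0, -0.6]
opening: 0.132
```

```bash
python3 - <<'E'
from h import *
plan([.561,.199,.0846],74.5);print(read_state()['q'].round(2))
c=camera('wrist');crop(c,320,260,240,180,3,'w8.png')
c=camera('scene');crop(c,370,260,120,90,6,'s8.png')
E
```

```text
t=9.20 pos [0.5628 0.1987 0.1125] yawy 74.5 tilt [-1.e-04 -2.e-04 -1.e+00] F [ 0.4  1.  -0.6] open 0.132
 shift units (before turn) [ 1.4  -0.01 -0.09]
 turn ax units 0.0
 shift units (after turn) [ 1.4  -0.01 -0.09]
 full rotvec units [0. 0. 0.]
[-0.66  0.5   0.33  1.8  -0.21  0.87  1.06]
w8.png origin 200 170 scale 3
s8.png origin 310 215 scale 6
```

View pics/w8.png

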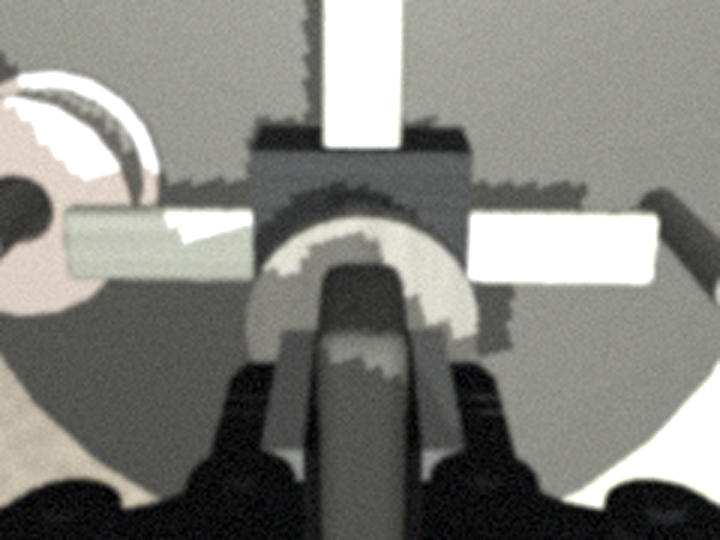

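View pics/s8.png

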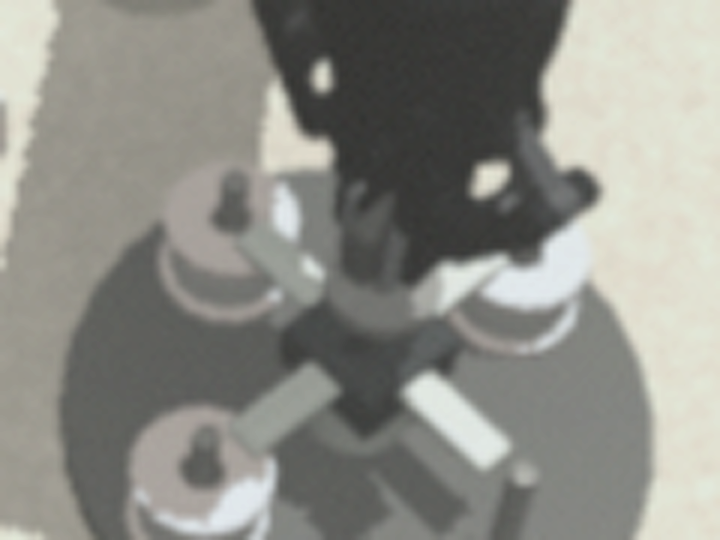

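move_arm:
  moves: [0,0,0,0.3,0,0,1,0,0,0,0.2,0,0,1,0,0,0,0.15,0,0,1,0,0,0,0.15,0,0,1,0,0,0,0,0,0,1]

```text
time: 9.8
eef_pos: [0.5622, 0.199, 0.0957]
tool_rot: [-2.438, 1.57, -2.708]
force: [-0.8, 0.6, -0.8]
opening: 0.127
```

move_arm:
  moves: [0,0,0,0.15,0,0,1,0,0,0,0.15,0,0,1,0,0,0,0.1,0,0,1,0,0,0,0.1,0,0,1,0,0,0,0,0,0,1,0,0,0,0,0,0,1]

```text
time: 10.4
eef_pos: [0.5626, 0.1991, 0.0863]
tool_rot: [-2.316, 1.571, -2.586]
force: [0.5, -0.0, -1.1]
opening: 0.13
```

```bash
python3 - <<'E'
from h import *
plan([.561,.199,.0846],74.5);s=read_state();print(s['q'].round(2),s['moment'])
c=camera('scene');crop(c,370,260,120,90,6,'s9.png')
E
```

```text
t=10.40 pos [0.5626 0.1991 0.0863] yawy 74.5 tilt [-0. -0. -1.] F [ 0.5 -0.  -1.1] open 0.130
 shift units (before turn) [ 0.08 -0.03 -0.07]
 turn ax units 0.01
 shift units (after turn) [ 0.08 -0.03 -0.07]
 full rotvec units [ 0.01 -0.    0.  ]
[-0.65  0.54  0.32  1.82 -0.22  0.82  1.07] [-0.02676521 -0.00686185  0.00095127]
s9.png origin 310 215 scale 6
```

View pics/s9.png

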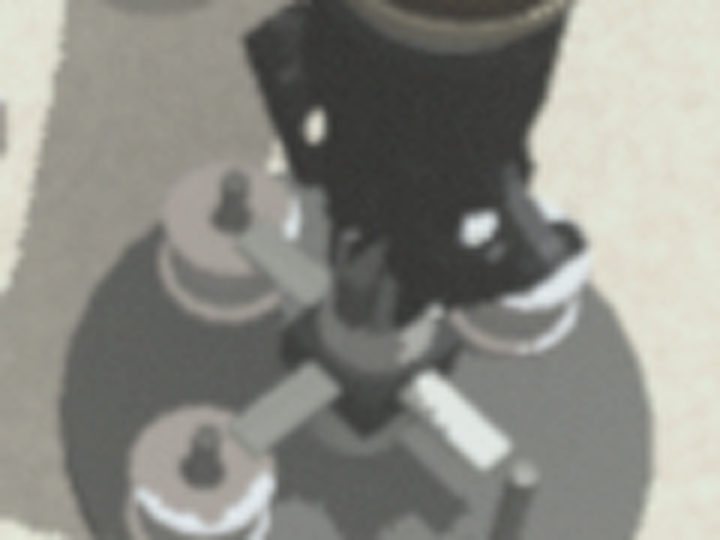

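move_arm:
  moves: [0,0,0,0.08,0,0,1,0,0,0,0.04,0,0,1,0,0,0,0,0,0,1]

```text
time: 10.75
eef_pos: [0.5628, 0.1992, 0.0846]
tool_rot: [1.114, 1.57, 0.844]
force: [-1.7, -1.0, 5.4]
opening: 0.129
```

move_arm:
  moves: [-0.8,0,0,0,0,0,1,-0.8,0,0,0,0,0,1,-0.8,0,0,0,0,0,1,-0.8,0,0,0,0,0,1,-0.8,0,0,0,0,0,1,0,0,0,0,0,0,1]

```text
time: 11.35
eef_pos: [0.5633, 0.1993, 0.0846]
tool_rot: [0.445, 1.569, 0.576]
force: [-0.4, 0.7, 4.2]
opening: 0.128
```

```bash
python3 - <<'E'
from h import *
plan([.561,.199,.0846],125);s=read_state();print(s['q'].round(2),s['moment'])
c=camera('wrist');crop(c,320,260,240,180,3,'w10.png')
E
```

```text
t=11.35 pos [0.5633 0.1993 0.0846] yawy 97.5 tilt [ 0.0015  0.001  -1.    ] F [-0.4  0.7  4.2] open 0.128
 shift units (before turn) [-0.   -0.   -0.12]
 turn ax units -4.8
 shift units (after turn) [-0.    0.05 -0.1 ]
 full rotvec units [-4.8   0.02 -0.  ]
[-0.58  0.53  0.21  1.82 -0.15  0.81  1.41] [ 0.13960289 -0.04897394 -0.00671639]
w10.png origin 200 170 scale 3
```

View pics/w10.png

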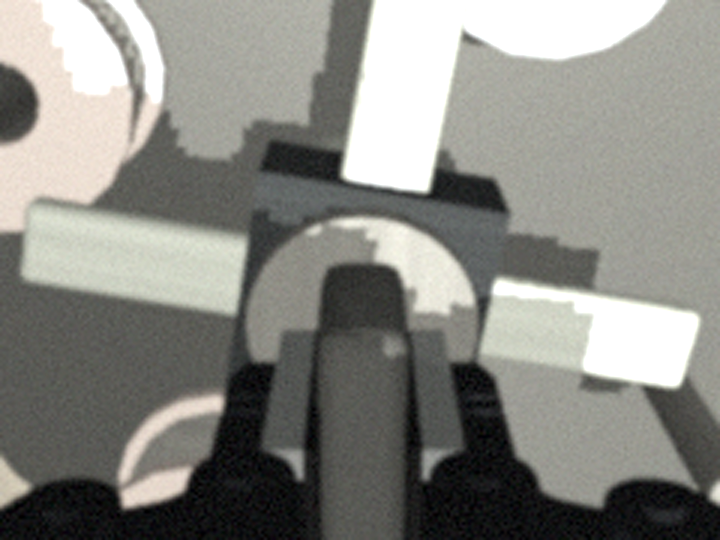

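move_arm:
  moves: [-0.8,0,0,0,0,0,1,-0.8,0,0,0,0,0,1,-0.8,0,0,0,0,0,1,-0.8,0,0,0,0,0,1,-0.8,0,0,0,0,0,1,-0.4,0,0,0,0,0,1,0,0,0,0,0,0,1]

```text
time: 12.1
eef_pos: [0.563, 0.2004, 0.0846]
tool_rot: [0.415, 1.569, 0.985]
force: [-0.5, 2.8, 4.8]
opening: 0.124
```

```bash
cat > q.py <<'E'
from h import *
import sys
s,m=st();print('yawy %.2f'%yawy(m),s['eef_pos'].round(4),'F',np.round(s['force'],1),'M',np.round(s['moment'],3),'q7 %.2f'%s['q'][6],'open %.3f'%s['opening'])
E
python3 q.py
```

```text
yawy 122.63 [0.563  0.2004 0.0846] F [-0.5  2.8  4.8] M [ 0.61   0.174 -0.107] q7 1.78 open 0.124
```

move_arm:
  moves: [-0.3,0,0,0,0,0,1,0,0,0,0,0,0,1]

```text
time: 12.3
eef_pos: [0.5629, 0.2004, 0.0846]
tool_rot: [0.397, 1.569, 0.997]
force: [-0.8, 1.7, 5.4]
opening: 0.132
```

```bash
python3 q.py; python3 - <<'E'
from h import *
c=camera('wrist');crop(c,320,260,240,180,3,'w11.png')
E
```

```text
yawy 124.33 [0.5629 0.2004 0.0846] F [-0.8  1.7  5.4] M [ 0.615  0.155 -0.092] q7 1.80 open 0.132
w11.png origin 200 170 scale 3
```

View pics/w11.png

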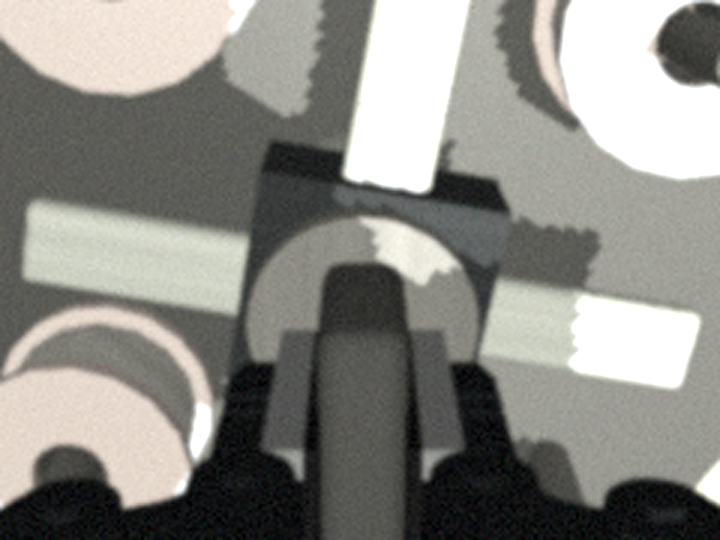

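move_arm:
  moves: [-0.3,0,0,0,0,0,1,-0.3,0,0,0,0,0,1,0,0,0,0,0,0,1]

```text
time: 12.65
eef_pos: [0.5628, 0.2006, 0.0846]
tool_rot: [0.425, 1.569, 1.084]
force: [-1.2, 2.5, 6.0]
opening: 0.13
```

```bash
python3 q.py
```

```text
yawy 127.77 [0.5628 0.2006 0.0846] F [-1.2  2.5  6. ] M [ 0.66   0.238 -0.133] q7 1.86 open 0.130
```

move_arm:
  moves: [-0.3,0,0,0,0,0,1,-0.3,0,0,0,0,0,1,0,0,0,0,0,0,1]

```text
time: 12.95
eef_pos: [0.5627, 0.2006, 0.0846]
tool_rot: [0.547, 1.568, 1.265]
force: [-1.0, 2.9, 6.0]
opening: 0.134
```

```bash
python3 q.py; python3 - <<'E'
from h import *
c=camera('wrist');crop(c,320,260,240,180,3,'w12.png')
E
```

```text
yawy 131.13 [0.5627 0.2006 0.0846] F [-1.   2.9  6. ] M [ 0.713  0.321 -0.632] q7 1.91 open 0.134
w12.png origin 200 170 scale 3
```

View pics/w12.png

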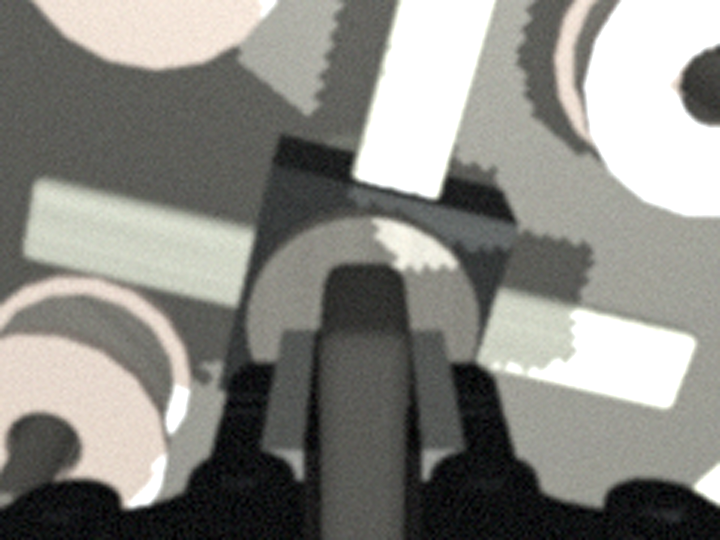

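move_arm:
  moves: [0.5,0,0,0,0,0,1,0.5,0,0,0,0,0,1,0.3,0,0,0,0,0,1,0,0,0,0,0,0,1]

```text
time: 13.4
eef_pos: [0.5629, 0.2001, 0.0846]
tool_rot: [0.232, 1.569, 0.819]
force: [-1.2, 1.0, 5.3]
opening: 0.13
```

```bash
python3 q.py
```

```text
yawy 123.64 [0.5629 0.2001 0.0846] F [-1.2  1.   5.3] M [ 0.379  0.091 -0.048] q7 1.79 open 0.130
```

move_arm:
  moves: [0,0,0,0,0,0,0,0,0,0,0,0,0,0,0,0,0,0,0,0,0,0,0,0,0,0,0,0,0,0,0,0,0,0,0,0,0,0,-1,0,0,0,0,0,0,-1,0,0,0,0,0,0,-1,0,0,0]

```text
time: 14.2
eef_pos: [0.5624, 0.199, 0.1444]
tool_rot: [3.002, 1.57, -2.691]
force: [0.8, -0.2, 0.5]
opening: 0.997
```

move_arm:
  moves: [0,0,0,-1,0,-0.5,0,0,0,0,-1,0,-0.5,0,0,0,0,-1,0,-0.5,0,0,0,0,-1,0,0,0,0,0,0,0,0,0,0]

```text
time: 14.7
eef_pos: [0.5389, 0.1827, 0.2268]
tool_rot: [-0.15, 1.566, 0.44]
force: [1.4, 0.7, -0.1]
opening: 0.999
```

```bash
python3 q.py; python3 - <<'E'
from h import *
c=camera('wrist');cv2.imwrite('pics/w13.png',c['frame'])
c=camera('top');crop(c,350,255,260,180,3,'t13.png')
E
```

```text
yawy 123.79 [0.5389 0.1827 0.2268] F [ 1.4  0.7 -0.1] M [ 0.034 -0.009 -0.017] q7 1.79 open 0.999
t13.png origin 220 165 scale 3
```

View pics/w13.png

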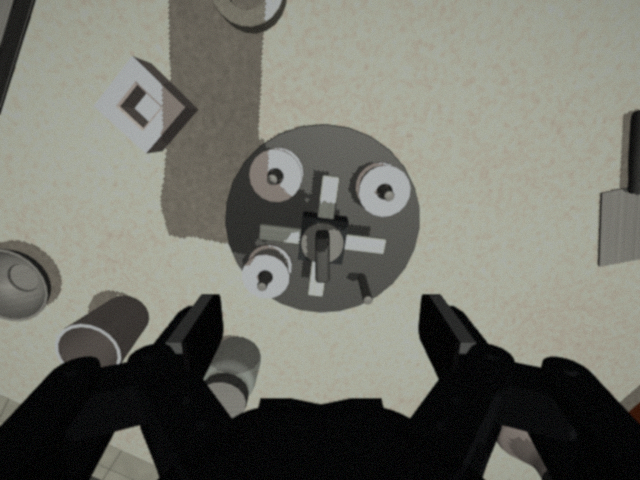

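View pics/t13.png

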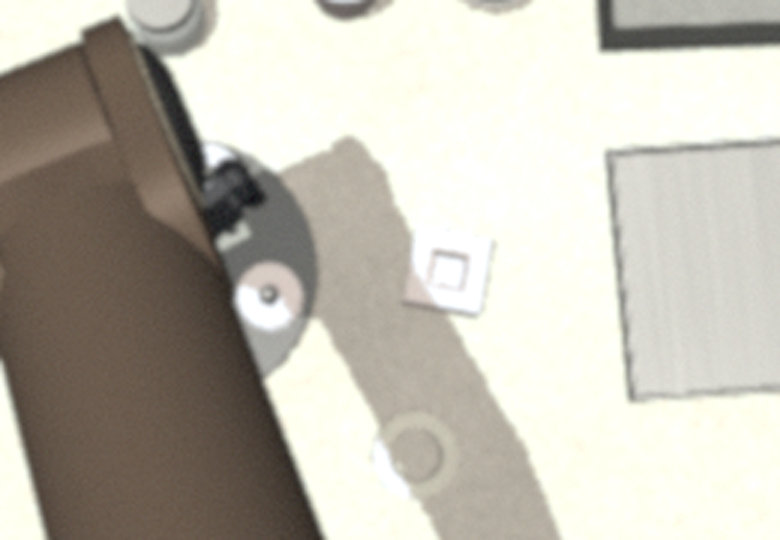

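The hub is unlocked: the arms lie midway between the posts and the key stands in the keyway. The spools are at (276,176), (383,190) and (267,272) in this wrist view. I'll take the far (+x world) spool first.

move_arm:
  moves: [1,0,0,0,0,0,0,1,0,0,0,0,0,0,1,0,0,0,0,0,0,1,0,0,0,0,0,0,1,0,0,0,0,0,0,1,0,0,0,0,0,0,1,0,0,0,0,0,0,1,0,0,0,0,0,0]

```text
time: 15.6
eef_pos: [0.5371, 0.1823, 0.2223]
tool_rot: [-2.418, 1.568, -2.632]
force: [0.3, 0.8, 0.1]
opening: 1.002
```

move_arm:
  moves: [1,0,0,0,0,0,0,0.27,0,0,0,0,0,0,0,0,0,0,0.2,1,0,0,0,0,0,0.2,1,0,0,0,0,0,0.2,1,0,0,0,0,0,0.2,1,0,0,0,0,0,0,0.5,0,0,0,0,0,0,0,0]

```text
time: 16.4
eef_pos: [0.6283, 0.1667, 0.2227]
tool_rot: [-1.93, 1.569, -2.267]
force: [0.8, -0.1, 0.9]
opening: 1.003
```

```bash
python3 q.py; python3 - <<'E'
from h import *
plan([.631,.174,.13],70.7)
c=camera('wrist');crop(c,320,240,320,240,2.5,'w14.png')
E
```

```text
yawy 70.68 [0.6283 0.1667 0.2227] F [ 0.8 -0.1  0.9] M [ 0.012 -0.001  0.027] q7 1.02 open 1.003
t=16.40 pos [0.6283 0.1667 0.2227] yawy 70.7 tilt [-0.0011 -0.0013 -1.    ] F [ 0.8 -0.1  0.9] open 1.003
 shift units (before turn) [4.64 0.4  0.01]
 turn ax units -0.0
 shift units (after turn) [4.64 0.39 0.01]
 full rotvec units [-0.   -0.01  0.02]
w14.png origin 160 120 scale 2.5
```

View pics/w14.png

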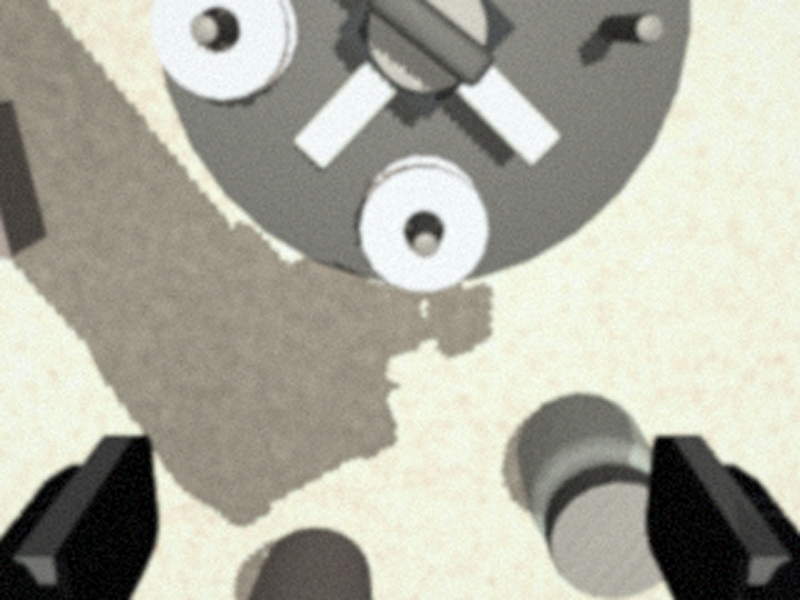

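```bash
python3 - <<'E'
from h import *
s,m=st();c=camera('wrist');A=lambda a,b:(160+a/2.5,120+b/2.5)
for n,p,z in(('sp',(424,226),.046),('L',(360,226),.046),('R',(488,226),.046),('B',(424,291),.046),('post',(424,243),.07),('jar',(615,540),.08),('postE',(650,27),.07),('postB',(205,28),.07),('spB',(222,30),.046),('jarnear',(580,395),.0)):
    P=pt(c,*A(*p),z);print(n,P.round(4),'tool',(m.T@(P-s['eef_pos'])*1000).round(1))
E
```

```text
sp [0.629 0.175 0.046] tool [177.    8.   -0.9]
L [0.6207 0.1515 0.046 ] tool [177.  -16.9  -0.9]
R [0.6373 0.1986 0.046 ] tool [176.9  33.   -0.9]
B [0.6542 0.1664 0.046 ] tool [176.9   8.2  25.7]
post [0.6296 0.1742 0.07  ] tool [153.    7.4  -0.2]
jar [0.7656 0.2066 0.08  ] tool [142.7  83.  117.5]
postE [0.5839 0.2704 0.07  ] tool [153.   83.1 -75.1]
postB [0.5344 0.1287 0.07  ] tool [153.1 -67.  -74.9]
spB [0.5353 0.1292 0.046 ] tool [177.1 -66.2 -74.2]
jarnear [0.7417 0.2159 0.    ] tool [222.8  83.9  91.9]
```

move_arm:
  moves: [0,0,0,0,0.43,0.03,0,0,0,0,1,0,0,0,0,0,0,1,0,0,0,0,0,0,1,0,0,0,0,0,0,1,0,0,0,0,0,0,1,0,0,0,0,0,0,1,0,0,0,0,0,0,0,0,0,0]

```text
time: 17.3
eef_pos: [0.6289, 0.1766, 0.1013]
tool_rot: [-2.603, 1.566, -2.939]
force: [-0.3, 0.1, -0.3]
opening: 0.999
```

```bash
python3 q.py; python3 - <<'E'
from h import *
s,m=st();c=camera('wrist');crop(c,320,240,320,240,2.5,'w15.png')
E
```

```text
yawy 70.79 [0.6289 0.1766 0.1013] F [-0.3  0.1 -0.3] M [ 0.043 -0.04  -0.035] q7 1.04 open 0.999
w15.png origin 160 120 scale 2.5
```

View pics/w15.png

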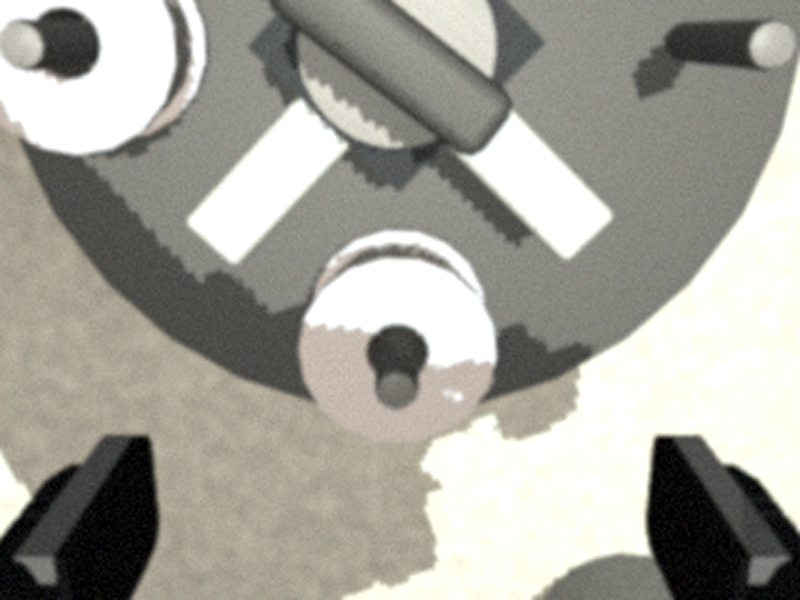

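move_arm:
  moves: [0,0,0,1,0,0,0,0,0,0,1,0,0,0,0,0,0,1,0,0,0,0,0,0,0.8,0,0,0,0,0,0,0.5,0,0,0,0,0,0,0,0,0,0]

```text
time: 17.95
eef_pos: [0.6307, 0.1758, 0.0171]
tool_rot: [-2.56, 1.569, -2.896]
force: [0.1, 0.2, -0.7]
opening: 0.999
```

```bash
python3 q.py; python3 - <<'E'
from h import *
s,m=st();c=camera('wrist');crop(c,320,280,320,240,2.5,'w16.png')
E
```

```text
yawy 70.72 [0.6307 0.1758 0.0171] F [ 0.1  0.2 -0.7] M [-0.009 -0.003 -0.022] q7 1.07 open 0.999
w16.png origin 160 160 scale 2.5
```

View pics/w16.png

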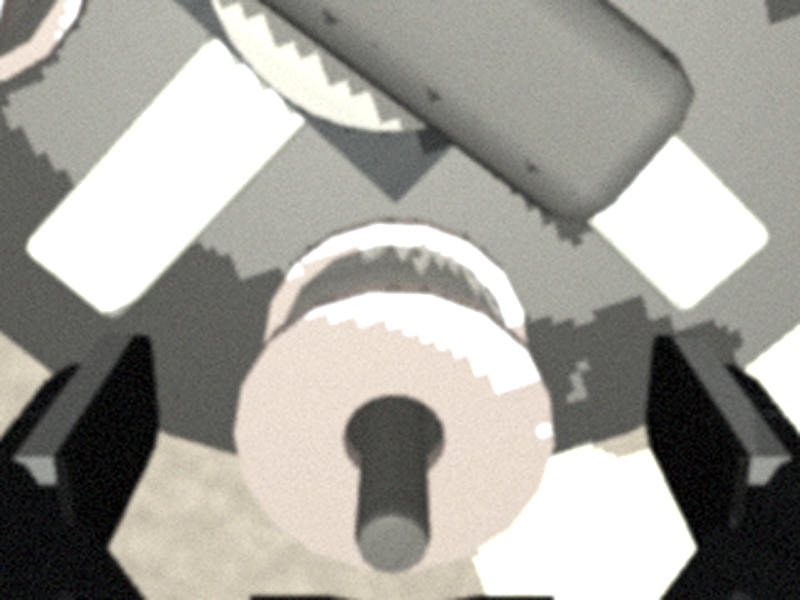

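move_arm:
  moves: [0,0,0,0.15,0,0,0.4,0,0,0,0,0,0,1,0,0,0,0,0,0,1,0,0,0,0,0,0,1,0,0,0,0,0,0,1,0,0,0,0,0,0,1,0,0,0,0,0,0,1]

```text
time: 18.7
eef_pos: [0.632, 0.1759, 0.0159]
tool_rot: [0.685, 1.569, 0.348]
force: [-0.7, -0.4, 5.8]
opening: 0.582
```

```bash
python3 q.py; python3 - <<'E'
from h import *
s,m=st();c=camera('wrist');crop(c,320,280,320,240,2.5,'w17.png')
E
```

```text
yawy 70.70 [0.632  0.1759 0.0159] F [-0.7 -0.4  5.8] M [-0.093  0.21   0.03 ] q7 1.07 open 0.582
w17.png origin 160 160 scale 2.5
```

View pics/w17.png

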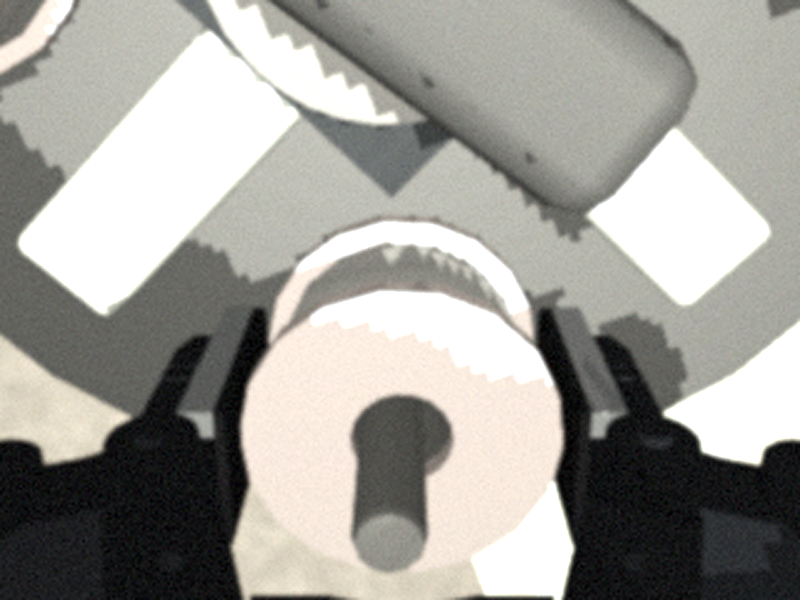

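move_arm:
  moves: [0,0,0,-0.5,0,0,1,0,0,0,-1,0,0,1,0,0,0,-1,0,0,1,0,0,0,-1,0,0,1,0,0,0,-1,0,0,1,0,0,0,-1,0,0,1,0,0,0,-1,0,0,1,0,0,0,0,0,0,1]

```text
time: 19.55
eef_pos: [0.6329, 0.176, 0.1483]
tool_rot: [0.692, 1.566, 0.355]
force: [0.6, 0.2, -1.2]
opening: 0.579
```

```bash
python3 q.py; python3 - <<'E'
from h import *
plan([.5925,-.182,.13],0)
c=camera('wrist');crop(c,320,280,320,240,2.5,'w18.png')
c=camera('top');crop(c,400,255,260,180,3,'t18.png')
E
```

```text
yawy 70.69 [0.6329 0.176  0.1483] F [ 0.6  0.2 -1.2] M [0.033 0.018 0.034] q7 1.03 open 0.579
t=19.55 pos [0.6329 0.176  0.1483] yawy 70.7 tilt [ 0.0048  0.0018 -1.    ] F [ 0.6  0.2 -1.2] open 0.579
 shift units (before turn) [  0.88 -17.56   4.01]
 turn ax units 12.34
 shift units (after turn) [ 0.92 -2.02 17.9 ]
 full rotvec units [ 1.234e+01  1.000e-02 -5.000e-02]
w18.png origin 160 160 scale 2.5
t18.png origin 270 165 scale 3
```

View pics/w18.png

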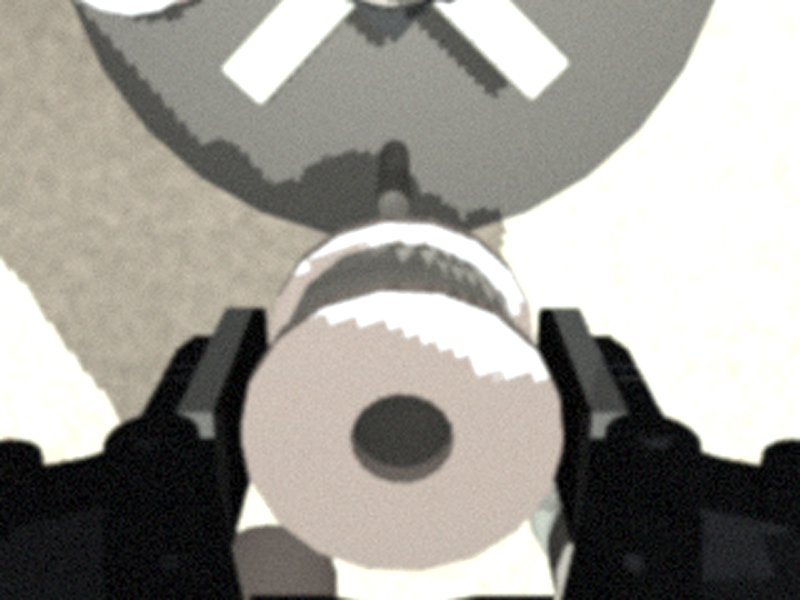

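View pics/t18.png

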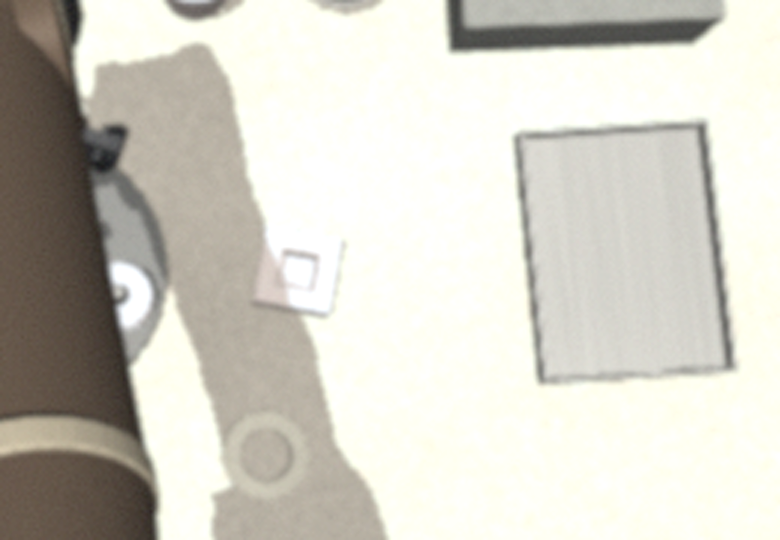

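```bash
python3 - <<'E'
from h import *
c=camera('top');A=lambda a,b:(270+a/3,165+b/3)
X=np.array([pt(c,*A(*p),.022) for p in[(517,134),(705,123),(733,367),(541,382)]]);m=X.mean(0)
e=X[0]+X[1]-X[2]-X[3];print(m.round(4),np.linalg.norm(np.diff(X,axis=0),axis=1).round(3),np.degrees(np.arctan2(e[1],e[0])))
m[2]=0
for a in(45,-45):
  for b in(36,-36):
    t=np.arctan2(e[1],e[0]);P=m+np.array([a*np.cos(t)-b*np.sin(t),a*np.sin(t)+b*np.cos(t),0])/1000;print(a,b,P.round(4))
g=lambda w,z:print(pt(c,*A(*w),z).round(3))
g((450,48),.0);g((690,48),0)
E
```

```text
[ 0.5608 -0.2673  0.022 ] [0.149 0.193 0.149] 1.9456974527705408
45 36 [ 0.6046 -0.2298  0.    ]
45 -36 [ 0.607  -0.3017  0.    ]
-45 36 [ 0.5146 -0.2328  0.    ]
-45 -36 [ 0.5171 -0.3048  0.    ]
[ 0.734 -0.144  0.   ]
[ 0.728 -0.339  0.   ]
```

The top view shows the tray has been knocked about 5 cm aside. I'll use the new pose from here on.

move_arm:
  moves: [1,0,0,0,0,0,1,1,0,0,0,0,0,1,1,0,0,0,0,0,1,1,0,0,0,0,0,1,1,0,0,0,0,0,1,1,0,0,0,0,0,1,1,0,0,0,0,0,1,1,0,0,0,0,0,1]

```text
time: 20.5
eef_pos: [0.6304, 0.1755, 0.1433]
tool_rot: [-1.586, 1.568, -2.727]
force: [-0.2, -0.6, -1.2]
opening: 0.579
```

move_arm:
  moves: [1,0,0,0,0,0,1,1,0,0,0,0,0,1,1,0,0,0,0,0,1,1,0,0,0,0,0,1,0,0,0,0,0,1,1,0,0,0,0,0,1,1,0,0,0,0,0,1,1,0,0,0,0,0,1,1]

```text
time: 21.3
eef_pos: [0.6331, 0.095, 0.1434]
tool_rot: [-1.245, 1.568, -2.781]
force: [-0.0, 0.2, -0.6]
opening: 0.578
```

move_arm:
  moves: [0,0,0,0,0,1,1,0,0,0,0,0,1,1,0,0,0,0,0,1,1,0,0,0,0,0,1,1,0,0,0,0,0,1,1,0,0,0,0,0,1,1,0,0,0,0,0,1,1,0,0,0,0,0,1,1]

```text
time: 22.1
eef_pos: [0.6385, -0.0648, 0.1434]
tool_rot: [-1.542, 1.568, -3.079]
force: [0.6, 0.2, -0.6]
opening: 0.579
```

```bash
python3 q.py; python3 - <<'E'
from h import *
plan([.606,-.301,.13],2)
E
```

```text
yawy 1.95 [ 0.6385 -0.0648  0.1434] F [ 0.6  0.2 -0.6] M [-0.051 -0.024 -0.056] q7 0.37 open 0.579
t=22.10 pos [ 0.6385 -0.0648  0.1434] yawy 1.9 tilt [-2.5e-03 -2.0e-04 -1.0e+00] F [ 0.6  0.2 -0.6] open 0.579
 shift units (before turn) [ 0.68 -2.02 11.75]
 turn ax units -0.01
 shift units (after turn) [ 0.67 -2.04 11.75]
 full rotvec units [-0.01  0.    0.02]
```

move_arm:
  moves: [0,0,0,0,-0.2,1,1,0,0,0,0,-0.2,1,1,0,0,0,0,-0.2,1,1,0,0,0,0,-0.2,1,1,0,0,0,0,-0.2,1,1,0,0,0,0,-0.2,1,1,0,0,0,0,-0.2,1,1,0,0,0,0,-0.2,1,1]

```text
time: 22.9
eef_pos: [0.6119, -0.2256, 0.1433]
tool_rot: [-1.784, 1.568, 2.962]
force: [0.7, -0.2, -0.1]
opening: 0.577
```

move_arm:
  moves: [0,0,0,0,-0.2,1,1,0,0,0,0,-0.2,1,1,0,0,0,0,0,1,1,0,0,0,0,0,0.75,1,0,0,0,0,0,0,1,0,0,0,0,0,0,1]

```text
time: 23.5
eef_pos: [0.6073, -0.2997, 0.1441]
tool_rot: [-2.336, 1.569, 2.41]
force: [0.5, 1.1, -1.5]
opening: 0.58
```

```bash
python3 q.py; python3 - <<'E'
from h import *
plan([.606,-.301,.05],2)
c=camera('wrist');cv2.imwrite('pics/w19.png',c['frame'])
c=camera('top');crop(c,460,255,200,150,4,'t19.png')
E
```

```text
yawy 1.94 [ 0.6073 -0.2997  0.1441] F [ 0.5  1.1 -1.5] M [0.033 0.022 0.014] q7 0.74 open 0.580
t=23.50 pos [ 0.6073 -0.2997  0.1441] yawy 1.9 tilt [-1.e-03  9.e-04 -1.e+00] F [ 0.5  1.1 -1.5] open 0.580
 shift units (before turn) [ 4.7  -0.06  0.07]
 turn ax units -0.01
 shift units (after turn) [ 4.7  -0.07  0.06]
 full rotvec units [-0.01 -0.01  0.01]
t19.png origin 360 180 scale 4
```

View pics/w19.png

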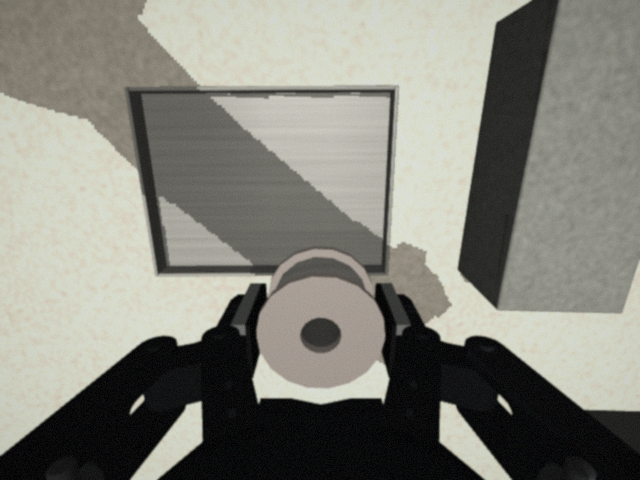

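View pics/t19.png

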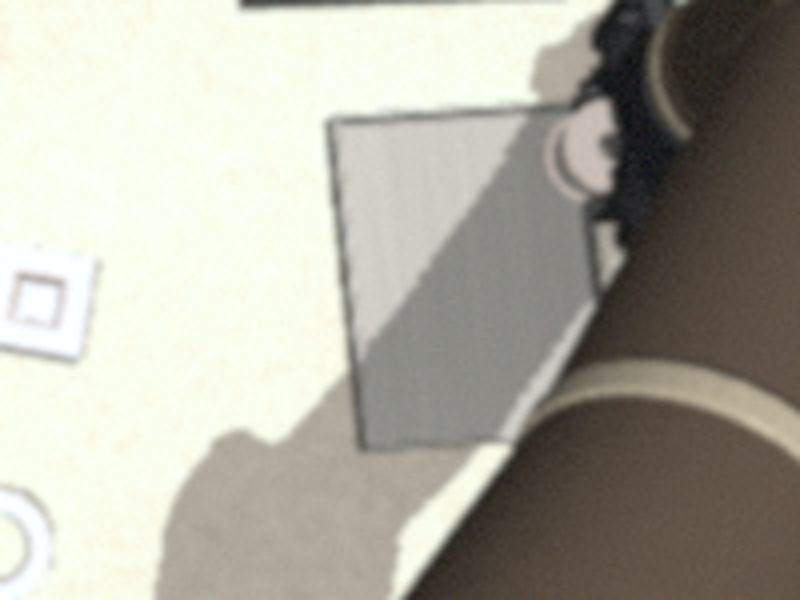

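```bash
python3 - <<'E'
from h import *
s,m=st();c=camera('wrist')
X=np.array([pt(c,*p,.022) for p in[(128,88),(398,86),(388,273),(157,275)]]);print(X.round(3).tolist(),X.mean(0).round(4),np.linalg.norm(np.diff(X,axis=0),axis=1).round(3))
e=X[1]-X[0]+X[2]-X[3];print(np.degrees(np.arctan2(e[1],e[0])))
print('tool',((X-s['eef_pos'])@m*1000).round(1).tolist())
E
```

```text
[[0.463, -0.199, 0.022], [0.66, -0.191, 0.022], [0.667, -0.339, 0.022], [0.468, -0.348, 0.022]] [ 0.5645 -0.2692  0.022 ] [0.197 0.148 0.198]
2.4326522450527412
tool [[122.6, -140.9, -104.4], [122.5, 56.2, -105.5], [122.3, 57.4, 42.2], [122.4, -141.1, 43.9]]
```

move_arm:
  moves: [0,0,0,1,0,0,1,0,0,0,1,0,0,1,0,0,0,1,0,0,1,0,0,0,1,0,0,1,0,0,0,1,0,0,1,0,0,0,0.8,0,0,1,0,0,0,0.5,0,0,1,0,0,0,0,0,0,1]

```text
time: 24.45
eef_pos: [0.6069, -0.2995, 0.0175]
tool_rot: [-2.057, 1.569, 2.69]
force: [0.1, 0.4, -1.9]
opening: 0.579
```

move_arm:
  moves: [0,0,0,0.2,0,0,1,0,0,0,0.1,0,0,1,0,0,0,0.1,0,0,1,0,0,0,0,0,0,1]

```text
time: 24.85
eef_pos: [0.6075, -0.3004, 0.0111]
tool_rot: [1.48, 1.57, -0.057]
force: [-1.0, -0.1, -1.4]
opening: 0.58
```

move_arm:
  moves: [0,0,0,0.1,0,0,1,0,0,0,0.1,0,0,1,0,0,0,0,0,0,1]

```text
time: 25.15
eef_pos: [0.6076, -0.3004, 0.007]
tool_rot: [1.466, 1.57, -0.071]
force: [1.4, -0.5, 0.2]
opening: 0.581
```

move_arm:
  moves: [0,0,0,0.06,0,0,1,0,0,0,0,0,0,1]

```text
time: 25.35
eef_pos: [0.6076, -0.3004, 0.007]
tool_rot: [2.124, 1.57, 0.587]
force: [-3.3, 2.2, 9.8]
opening: 0.579
```

move_arm:
  moves: [0,0,0,0,0,0,0.3,0,0,0,0,0,0,0.3,0,0,0,-0.5,0,0,0.3,0,0,0,-1,0,0,0.3,0,0,0,-1,0,0,0.3,0,0,0,-1,0,0,0.1,0,0,0,-1,0,-1,0,0,0,0,-1,0,-1,0]

```text
time: 26.15
eef_pos: [0.6057, -0.2609, 0.117]
tool_rot: [0.485, 1.57, -1.053]
force: [0.2, -0.7, -0.7]
opening: 1.003
```

move_arm:
  moves: [0,0,0,-0.5,0,-1,0,0,0,0,0,0,-1,0,0,0,0,0,0,-1,0,0,0,0,0,0,-1,0,0,0,0,0,0,-1,0,0,0,0,0,0,-1,0,0,0,0,0,0,-1,0,0,0,0,0,0,-1,0]

```text
time: 26.95
eef_pos: [0.6007, -0.0997, 0.1263]
tool_rot: [1.701, 1.57, 0.164]
force: [-0.7, 0.6, 0.5]
opening: 1.001
```

```bash
python3 q.py; python3 - <<'E'
from h import *
plan([.535,.128,.13],-19.5)
c=camera('wrist');cv2.imwrite('pics/w20.png',c['frame'])
c=camera('top');crop(c,460,255,200,150,4,'t20.png')
E
```

```text
yawy 1.94 [ 0.6007 -0.0997  0.1263] F [-0.7  0.6  0.5] M [ 0.033  0.026 -0.004] q7 0.45 open 1.001
t=26.95 pos [ 0.6007 -0.0997  0.1263] yawy 1.9 tilt [ 6.e-04  1.e-04 -1.e+00] F [-0.7  0.6  0.5] open 1.001
 shift units (before turn) [ -0.19  -2.9  -11.49]
 turn ax units 3.74
 shift units (after turn) [-0.18 -6.9  -9.64]
 full rotvec units [ 3.74 -0.   -0.01]
t20.png origin 360 180 scale 4
```

View pics/t20.png

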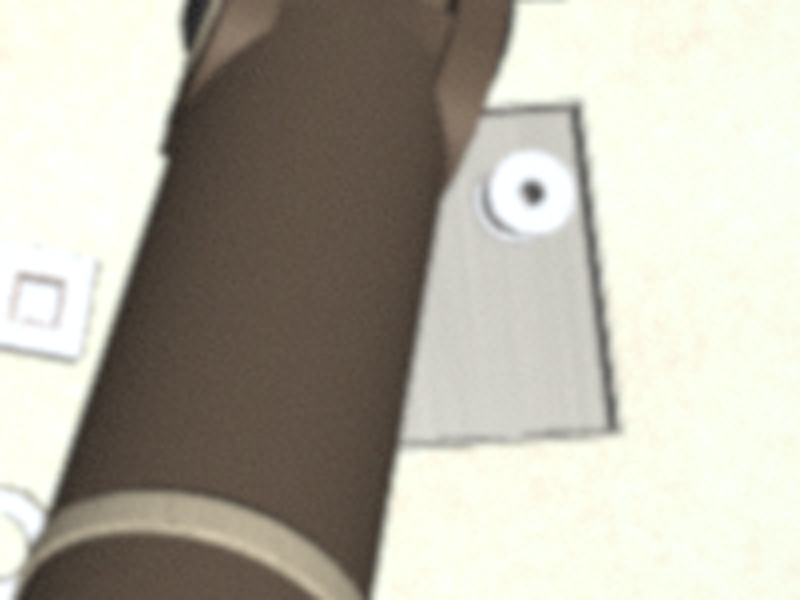

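move_arm:
  moves: [1,0,0,0,0,0,0,1,0,0,0,0,0,0,1,0,0,0,0,0,0,0.74,0,0,-1,0,0,0,0,0,0,-1,-0.7,-1,0,0,0,0,-0.5,-0.7,-1,0,0,0,0,0,-0.7,-1,0,0,0,0,0,-0.7,-1,0]

```text
time: 27.85
eef_pos: [0.5746, -0.0069, 0.1767]
tool_rot: [1.866, 1.569, -0.046]
force: [-0.3, 0.5, -0.8]
opening: 0.998
```

move_arm:
  moves: [0,0,0,0,-0.7,-1,0,0,0,0,0,-0.7,-1,0,0,0,0,0,-0.7,-1,0,0,0,0,0,-0.7,-1,0,0,0,0,0,-0.7,-1,0,0,0,0,0,-0.6,-0.6,0,0,0,0,0,0,0,0]

```text
time: 28.55
eef_pos: [0.5341, 0.1282, 0.1759]
tool_rot: [-2.47, 1.57, 1.906]
force: [-0.4, 0.2, -1.5]
opening: 0.999
```

```bash
python3 q.py; python3 - <<'E'
from h import *
plan([.535,.128,.1],-19.5)
c=camera('wrist');crop(c,320,240,320,240,2.5,'w21.png')
E
```

```text
yawy -19.32 [0.5341 0.1282 0.1759] F [-0.4  0.2 -1.5] M [0.001 0.01  0.006] q7 -0.34 open 0.999
t=28.55 pos [0.5341 0.1282 0.1759] yawy -19.3 tilt [-3.e-04  8.e-04 -1.e+00] F [-0.4  0.2 -1.5] open 0.999
 shift units (before turn) [ 3.79  0.05 -0.  ]
 turn ax units 0.03
 shift units (after turn) [ 3.79  0.05 -0.01]
 full rotvec units [ 0.03 -0.01  0.01]
w21.png origin 160 120 scale 2.5
```

View pics/w21.png

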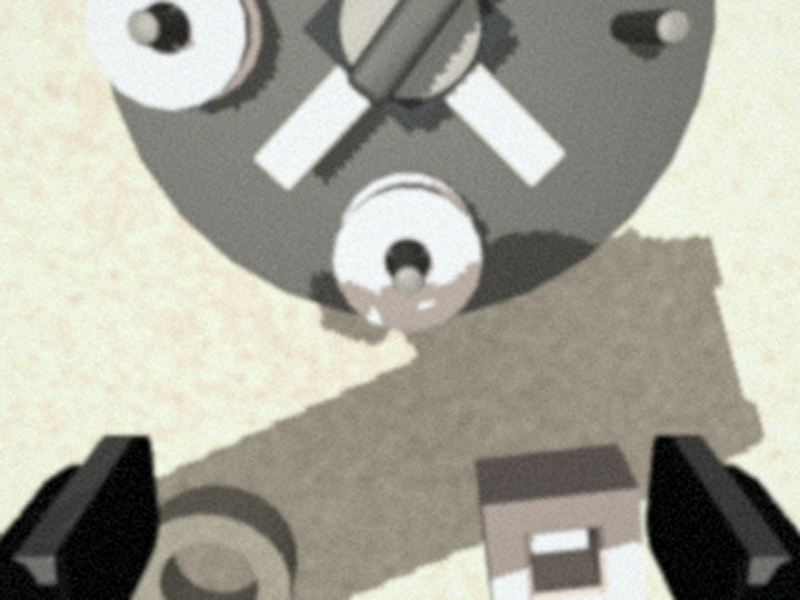

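```bash
python3 - <<'E'
from h import *
s,m=st();c=camera('wrist');A=lambda a,b:(160+a/2.5,120+b/2.5)
for n,p,z in(('sp',(408,256),.046),('B',(408,331),.046),('post',(407,279),.07),('sp3',(165,30),.046),('post3',(145,27),.07),('holder',(565,562),.036),):
    P=pt(c,*A(*p),z);print(n,P.round(4),'tool',(m.T@(P-s['eef_pos'])*1000).round(1))
E
```

```text
sp [0.5369 0.1263 0.046 ] tool [130.    2.1  -0.5]
B [0.528 0.101 0.046] tool [130.    2.1  26.4]
post [0.5361 0.1256 0.07  ] tool [106.    1.6   0.4]
sp3 [0.4897 0.2203 0.046 ] tool [130.  -73.6 -73.4]
post3 [0.4908 0.2208 0.07  ] tool [106.  -72.8 -74.3]
holder [ 0.553  -0.0141  0.036 ] tool [140.   64.  126.6]
```

move_arm:
  moves: [0,0,0,0,0.14,0.05,0,0,0,0,1,0,0,0,0,0,0,1,0,0,0,0,0,0,1,0,0,0,0,0,0,1,0,0,0,0,0,0,1,0,0,0,0,0,0,1,0,0,0,0,0,0,1,0,0,0]

```text
time: 29.45
eef_pos: [0.5377, 0.1228, 0.035]
tool_rot: [1.248, 1.57, -0.665]
force: [0.2, 0.2, -0.6]
opening: 1.003
```

move_arm:
  moves: [0,0,0,0.7,0,0,0,0,0,0,0.2,0,0,0,0,0,0,0,0,0,0]

```text
time: 29.75
eef_pos: [0.5371, 0.1238, 0.0175]
tool_rot: [-0.358, 1.57, -2.27]
force: [-0.2, -0.6, -0.3]
opening: 1.003
```

```bash
python3 q.py; python3 - <<'E'
from h import *
s,m=st();c=camera('wrist');crop(c,320,280,320,240,2.5,'w22.png')
E
```

```text
yawy -19.55 [0.5371 0.1238 0.0175] F [-0.2 -0.6 -0.3] M [-0.038  0.017  0.005] q7 -0.17 open 1.003
w22.png origin 160 160 scale 2.5
```

View pics/w22.png

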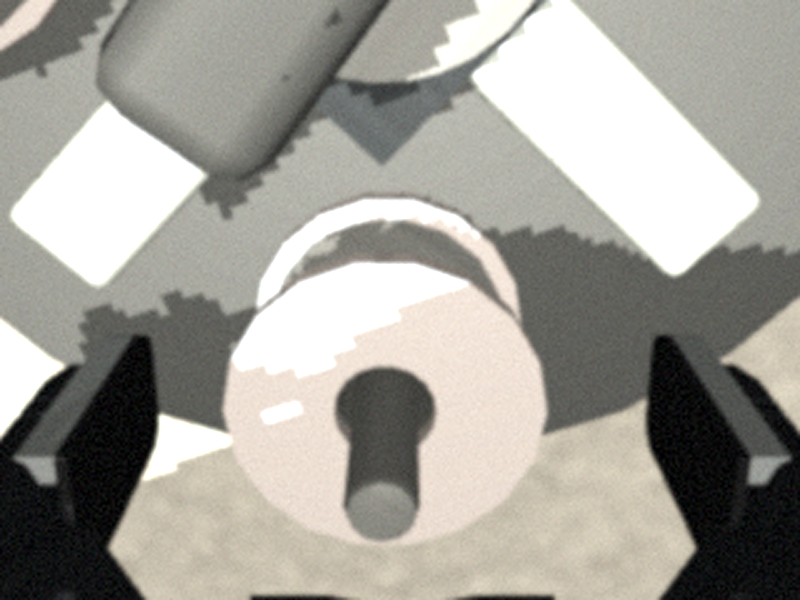

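move_arm:
  moves: [0,0,0,0,-0.13,-0.15,0,0,0,0,0.1,0,0,0,0,0,0,0,0,0,0.4,0,0,0,0,0,0,1,0,0,0,0,0,0,1,0,0,0,0,0,0,1,0,0,0,0,0,0,1,0,0,0,0,0,0,1]

```text
time: 30.6
eef_pos: [0.5356, 0.1285, 0.0164]
tool_rot: [3.048, 1.57, 1.138]
force: [-1.6, -0.3, 7.5]
opening: 0.577
```

```bash
python3 q.py; python3 - <<'E'
from h import *
s,m=st();c=camera('wrist');crop(c,320,280,320,240,2.5,'w23.png')
E
```

```text
yawy -19.47 [0.5356 0.1285 0.0164] F [-1.6 -0.3  7.5] M [-0.03   0.45   0.039] q7 -0.17 open 0.577
w23.png origin 160 160 scale 2.5
```

View pics/w23.png

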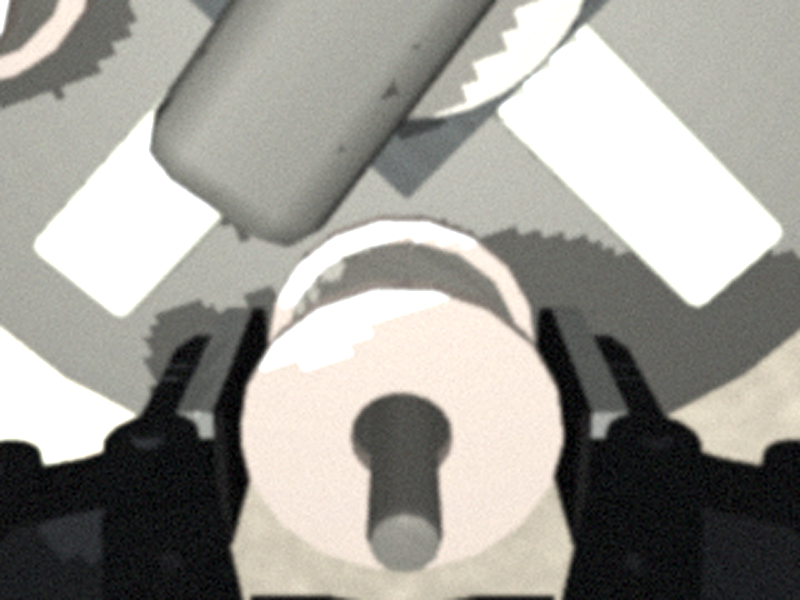

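move_arm:
  moves: [0,0,0,-0.5,0,0,1,0,0,0,-1,0,0,1,0,0,0,-1,0,0,1,0,0,0,-1,0,0,1,0,0,0,-1,0,0,1,0,0,0,-1,0,0,1,0,0,0,-1,0,0,1,-1,0,0,0,0,0,1]

```text
time: 31.45
eef_pos: [0.5368, 0.1284, 0.1486]
tool_rot: [2.14, 1.567, 0.329]
force: [-0.9, -0.6, -2.4]
opening: 0.576
```

move_arm:
  moves: [-1,0,0,0,0,0,1,-1,0,0,0,0,0,1,-0.8,0,0,0,0,0,1,0,0,0,0,0,1,1,0,0,0,0,0,1,1,0,0,0,0,0,1,1,0,0,0,0,0,1,1,0,0,0,0,0,1,1]

```text
time: 32.25
eef_pos: [0.5392, 0.0274, 0.1462]
tool_rot: [1.181, 1.571, -0.35]
force: [0.7, -0.5, -1.4]
opening: 0.579
```

move_arm:
  moves: [0,0,0,0,-0.1,1,1,0,0,0,0,-0.1,1,1,0,0,0,0,-0.1,1,1,0,0,0,0,-0.1,1,1,0,0,0,0,-0.1,1,1,0,0,0,0,-0.1,1,1,0,0,0,0,-0.1,1,1,0,0,0,0,-0.1,1,1]

```text
time: 33.05
eef_pos: [0.5295, -0.133, 0.1462]
tool_rot: [1.14, 1.571, -0.391]
force: [-0.1, -0.2, -0.4]
opening: 0.577
```

```bash
python3 q.py; python3 - <<'E'
from h import *
plan([.521,-.3067,.13],2.2)
c=camera('wrist');cv2.imwrite('pics/w24.png',c['frame'])
E
```

```text
yawy 2.27 [ 0.5295 -0.133   0.1462] F [-0.1 -0.2 -0.4] M [-0.009  0.005 -0.005] q7 0.51 open 0.577
t=33.05 pos [ 0.5295 -0.133   0.1462] yawy 2.3 tilt [ 1.e-04 -0.e+00 -1.e+00] F [-0.1 -0.2 -0.4] open 0.577
 shift units (before turn) [ 0.81 -0.77  8.66]
 turn ax units 0.01
 shift units (after turn) [ 0.81 -0.76  8.66]
 full rotvec units [ 0.01  0.   -0.  ]
```

View pics/w24.png

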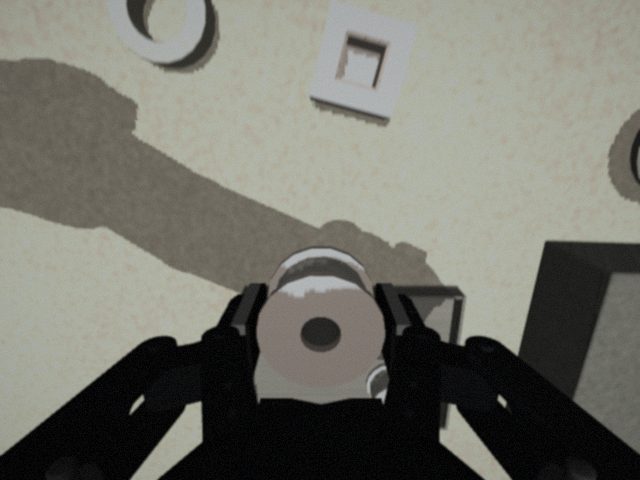

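move_arm:
  moves: [0,0,0,0,-0.1,1,1,0,0,0,0,-0.1,1,1,0,0,0,0,-0.1,1,1,0,0,0,0,-0.1,1,1,0,0,0,0,-0.1,1,1,0,0,0,0,-0.1,1,1,0,0,0,0,-0.1,1,1,0,0,0,0,0,1,1]

```text
time: 33.9
eef_pos: [0.5217, -0.2933, 0.1461]
tool_rot: [-1.511, 1.571, -3.043]
force: [0.4, -0.3, -0.9]
opening: 0.577
```

move_arm:
  moves: [0,0,0,0,0,0.66,1,0,0,0,0.5,0,0,1,0,0,0,0,0,0,1]

```text
time: 34.2
eef_pos: [0.522, -0.3044, 0.1341]
tool_rot: [-2.253, 1.568, 2.5]
force: [-0.7, 0.6, -1.8]
opening: 0.579
```

```bash
python3 q.py; python3 - <<'E'
from h import *
c=camera('wrist');cv2.imwrite('pics/w25.png',c['frame'])
c=camera('top');crop(c,460,255,200,150,4,'t25.png')
E
```

```text
yawy 2.29 [ 0.522  -0.3044  0.1341] F [-0.7  0.6 -1.8] M [0.062 0.001 0.022] q7 0.84 open 0.579
t25.png origin 360 180 scale 4
```

View pics/w25.png

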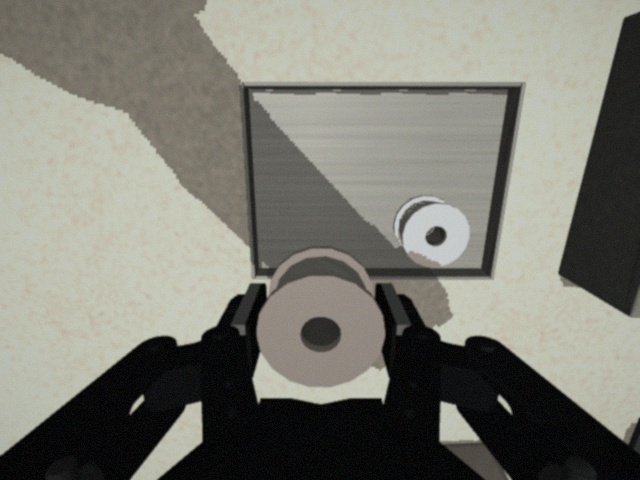

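View pics/t25.png

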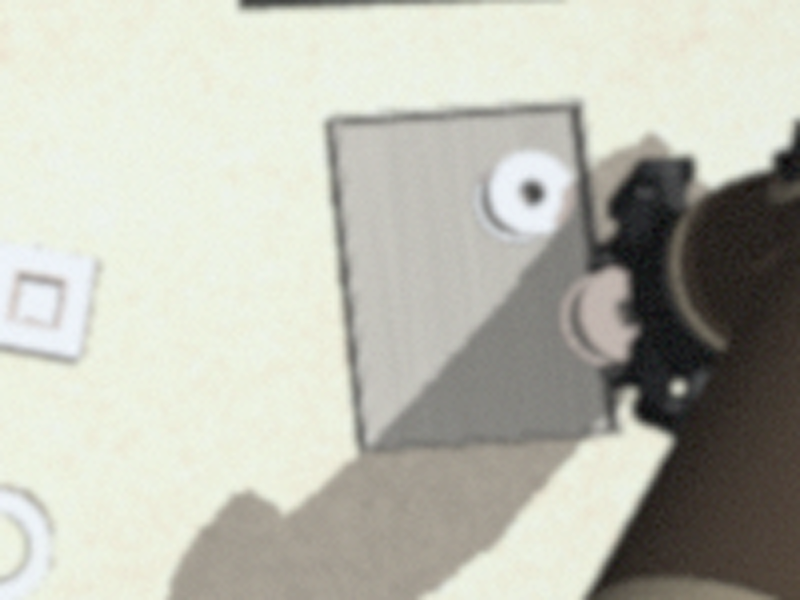

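```bash
python3 - <<'E'
from h import *
s,m=st();c=camera('wrist')
for n,p,z in(('BL',(254,276),.022),('BR',(492,277),.022),('TL',(243,86),.022),('TR',(523,84),.022),('sp1',(438,234),.037),('sp1L',(403,234),.037)):
    P=pt(c,*p,z);print(n,P.round(4),'tool',(m.T@(P-s['eef_pos'])*1000).round(1))
E
```

```text
BL [ 0.4686 -0.347   0.022 ] tool [113.  -55.7  40.7]
BR [ 0.6659 -0.3398  0.022 ] tool [112.7 141.8  41.7]
TL [ 0.4634 -0.2018  0.022 ] tool [ 113.2  -54.8 -104.6]
TR [ 0.6598 -0.1926  0.022 ] tool [ 112.9  141.7 -105.6]
sp1 [ 0.6103 -0.3002  0.037 ] tool [97.8 87.8 -0.2]
sp1L [ 0.584  -0.3012  0.037 ] tool [97.9 61.5 -0.2]
```

move_arm:
  moves: [0,0,0,1,0,0,1,0,0,0,1,0,0,1,0,0,0,1,0,0,1,0,0,0,1,0,0,1,0,0,0,1,0,0,1,0,0,0,0.6,0,0,1,0,0,0,0.3,0,0,1,0,0,0,0,0,0,1]

```text
time: 35.15
eef_pos: [0.5227, -0.3053, 0.0173]
tool_rot: [-2.126, 1.57, 2.627]
force: [-1.2, -0.2, -1.3]
opening: 0.58
```

move_arm:
  moves: [0,0,0,0.15,0,0,1,0,0,0,0.1,0,0,1,0,0,0,0.08,0,0,1,0,0,0,0,0,0,1]

```text
time: 35.55
eef_pos: [0.5228, -0.3057, 0.0112]
tool_rot: [1.847, 1.571, 0.317]
force: [-0.1, 1.0, -1.4]
opening: 0.58
```

move_arm:
  moves: [0,0,0,0.1,0,0,1,0,0,0,0.08,0,0,1,0,0,0,0,0,0,1]

```text
time: 35.85
eef_pos: [0.5228, -0.3057, 0.0074]
tool_rot: [2.518, 1.571, 0.987]
force: [0.4, -0.4, -0.4]
opening: 0.581
```

move_arm:
  moves: [0,0,0,0.04,0,0,1,0,0,0,0,0,0,1]

```text
time: 36.05
eef_pos: [0.5228, -0.3057, 0.0074]
tool_rot: [2.464, 1.57, 0.933]
force: [-2.5, 2.6, 7.7]
opening: 0.577
```

move_arm:
  moves: [0,0,0,0,0,0,0.3,0,0,0,0,0,0,0.3,0,0,0,-0.5,0,0,0.3,0,0,0,-1,0,0,0.3,0,0,0,-1,0,0,0.3,0,0,0,-1,0,0,0.1,0,0,0,-1,0,-1,0,0,0,0,-1,0,-1,0]

```text
time: 36.85
eef_pos: [0.5209, -0.266, 0.1181]
tool_rot: [0.601, 1.57, -0.931]
force: [0.3, 0.4, 0.1]
opening: 0.997
```

move_arm:
  moves: [0,0,0,-1,0,-1,0,0,0,0,-1,0,-1,0,0,0,0,-1,0,-1,0,0,0,0,0,0,-1,0,0,0,0,0,0,-1,0,0,0,0,0,0,-1,0,0,0,0,0,0,-1,0,0,0,0,0,0,-1,0]

```text
time: 37.65
eef_pos: [0.5147, -0.1052, 0.1773]
tool_rot: [1.816, 1.57, 0.285]
force: [-0.3, 0.2, -0.5]
opening: 1.003
```

move_arm:
  moves: [0,0,0,0,0,-1,0,0,0,0,0,0,-1,0,0,0,0,0,0,-1,0,0,0,0,0,0,-1,0,0,0,0,0,0,-1,0,0,0,0,0,0,-1,0,0,0,0,0,0,-1,0,0,0,0,0,0,-1,0]

```text
time: 38.45
eef_pos: [0.5083, 0.0546, 0.1773]
tool_rot: [2.013, 1.57, 0.482]
force: [-0.6, -0.0, 1.1]
opening: 0.997
```

move_arm:
  moves: [-1,0,0,0,0,0,0,-1,0,0,0,0,0,0,-1,0,0,0,0,0,0,-1,0,0,0,0,0,0,-1,0,0,0,0,0,0,-1,0,0,0,0,0,0,-1,0,0,0,0,0,0,-1,0,0,0,0,0,0]

```text
time: 39.25
eef_pos: [0.5084, 0.0537, 0.1773]
tool_rot: [0.823, 1.57, 0.096]
force: [0.3, -0.6, -0.2]
opening: 0.993
```

move_arm:
  moves: [-1,0,0,0,0,0,0,-1,0,0,0,0,0,0,-1,0,0,0,0,0,0,-1,0,0,0,0,0,0,0,0,0,0,0,0,0]

```text
time: 39.75
eef_pos: [0.5085, 0.0537, 0.1773]
tool_rot: [0.611, 1.57, 0.281]
force: [-0.0, -0.9, -0.5]
opening: 0.999
```

```bash
python3 q.py; python3 - <<'E'
from h import *
plan([.490,.222,.18],70.7)
c=camera('top');crop(c,460,255,200,150,4,'t26.png')
E
```

```text
yawy 71.10 [0.5085 0.0537 0.1773] F [-0.  -0.9 -0.5] M [-0.022  0.008  0.014] q7 1.18 open 0.999
t=39.75 pos [0.5085 0.0537 0.1773] yawy 71.1 tilt [ 7.e-04  2.e-04 -1.e+00] F [-0.  -0.9 -0.5] open 0.999
 shift units (before turn) [-0.14  7.66 -3.6 ]
 turn ax units 0.07
 shift units (after turn) [-0.14  7.64 -3.65]
 full rotvec units [ 0.07  0.01 -0.  ]
t26.png origin 360 180 scale 4
```

View pics/t26.png

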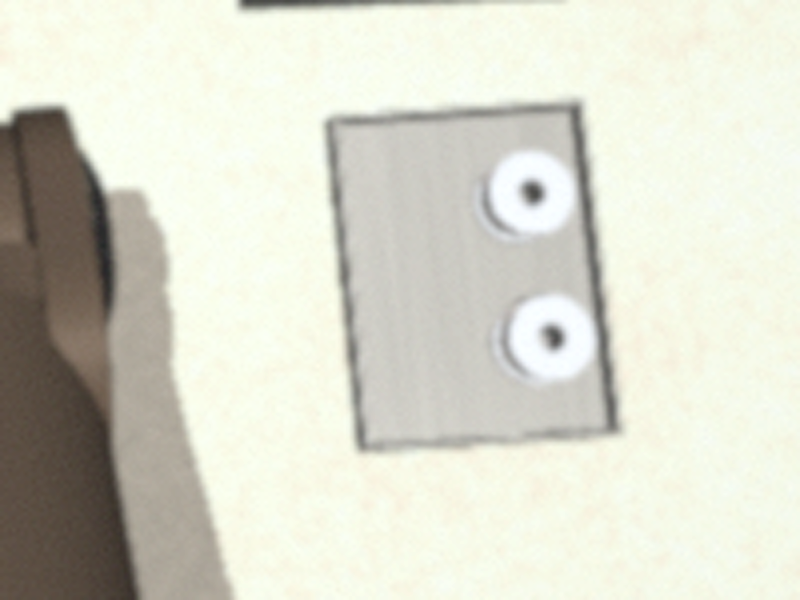

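Two spools are flat in the tray. Next is the third spool, on the near post.

move_arm:
  moves: [0,0,0,0,0.95,-0.45,0,0,0,0,0,0.95,-0.45,0,0,0,0,0,0.95,-0.45,0,0,0,0,0,0.95,-0.45,0,0,0,0,0,0.95,-0.45,0,0,0,0,0,0.95,-0.45,0,0,0,0,0,0.95,-0.45,0,0,0,0,0,0.95,-0.45,0]

```text
time: 40.6
eef_pos: [0.4895, 0.2219, 0.177]
tool_rot: [0.307, 1.57, -0.027]
force: [-0.1, 0.8, 0.8]
opening: 0.997
```

move_arm:
  moves: [0,0,0,0,0,0,0]

```text
time: 40.7
eef_pos: [0.4889, 0.2244, 0.1767]
tool_rot: [2.023, 1.57, 1.694]
force: [0.2, -0.1, 0.5]
opening: 1.001
```

```bash
python3 q.py; python3 - <<'E'
from h import *
plan([.490,.222,.18],70.7)
c=camera('wrist');crop(c,320,240,320,240,2.5,'w27.png')
E
```

```text
yawy 71.12 [0.4889 0.2244 0.1767] F [ 0.2 -0.1  0.5] M [-0.043  0.026  0.03 ] q7 0.85 open 1.001
t=40.70 pos [0.4889 0.2244 0.1767] yawy 71.1 tilt [-1.0e-04  1.1e-03 -1.0e+00] F [ 0.2 -0.1  0.5] open 1.001
 shift units (before turn) [-0.16 -0.09  0.09]
 turn ax units 0.07
 shift units (after turn) [-0.16 -0.09  0.09]
 full rotvec units [ 0.07 -0.   -0.01]
w27.png origin 160 120 scale 2.5
```

View pics/w27.png

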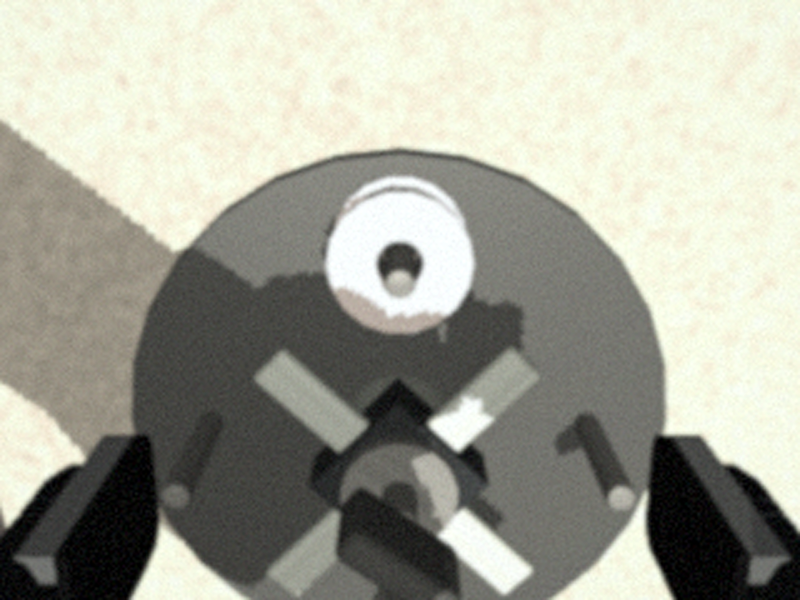

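move_arm:
  moves: [0.07,0,0,0.5,-0.05,-0.05,0,0,0,0,1,0,0,0,0,0,0,1,0,0,0,0,0,0,1,0,0,0,0,0,0,1,0,0,0,0,0,0,1,0,0,0,0,0,0,0,0,0,0,0,0,0,0,0,0,0]

```text
time: 41.55
eef_pos: [0.4884, 0.2192, 0.0666]
tool_rot: [-1.813, 1.57, -2.153]
force: [-0.1, -0.3, 0.3]
opening: 0.999
```

```bash
python3 q.py; python3 - <<'E'
from h import *
s,m=st();c=camera('wrist');crop(c,320,280,320,240,2.5,'w28.png')
E
```

```text
yawy 70.52 [0.4884 0.2192 0.0666] F [-0.1 -0.3  0.3] M [-0.039  0.014 -0.026] q7 0.91 open 0.999
w28.png origin 160 160 scale 2.5
```

View pics/w28.png

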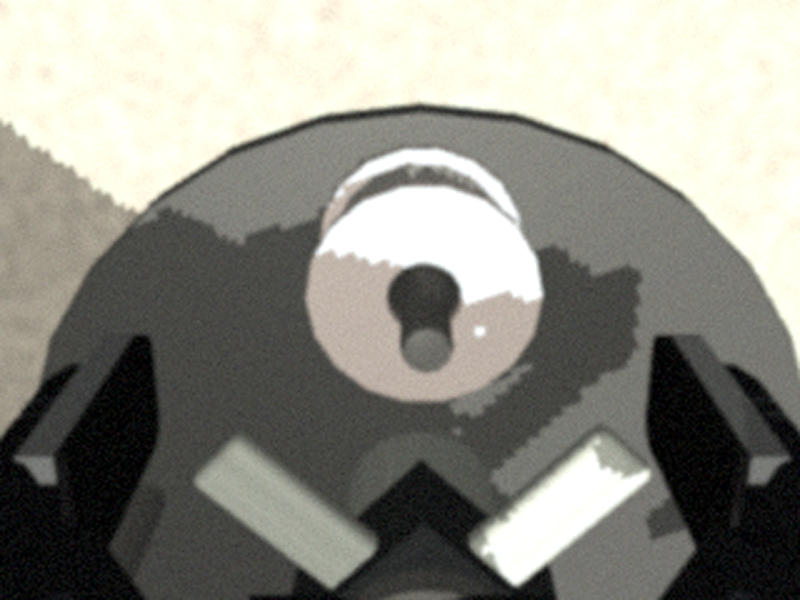

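```bash
python3 - <<'E'
from h import *
s,m=st();c=camera('wrist');A=lambda a,b:(160+a/2.5,160+b/2.5)
P=pt(c,*A(424,294),.046);print(P.round(4),'tool',(m.T@(P-s['eef_pos'])*1000).round(1))
R0=c['pose'][:3,:3]
# reference: good grasp pixel (402,430) with flange 30mm above tcp
o,d=ray(c,*A(402,430));dt=m.T@d;ot=m.T@(o-s['eef_pos']);k=(-.030-ot[0])/dt[0];print('ref good',(ot+k*dt)*1000)
E
```

```text
[0.49   0.2236 0.046 ] tool [21.2  4.  -0.2]
ref good [-30.          -0.73127245  -0.4859102 ]
```

move_arm:
  moves: [0,0,0,0,0.24,0,0,0,0,0,1,0,0,0,0,0,0,1,0,0,0,0,0,0,0.5,0,0,0,0,0,0,0.1,0,0,0,0,0,0,0,0,0,0]

```text
time: 42.25
eef_pos: [0.4902, 0.2252, 0.015]
tool_rot: [0.689, 1.571, 0.351]
force: [-1.1, 0.7, 1.2]
opening: 1.003
```

```bash
python3 q.py; python3 - <<'E'
from h import *
s,m=st();c=camera('wrist');crop(c,320,280,320,240,2.5,'w29.png')
E
```

```text
yawy 70.64 [0.4902 0.2252 0.015 ] F [-1.1  0.7  1.2] M [ 0.039 -0.033 -0.012] q7 0.93 open 1.003
w29.png origin 160 160 scale 2.5
```

View pics/w29.png

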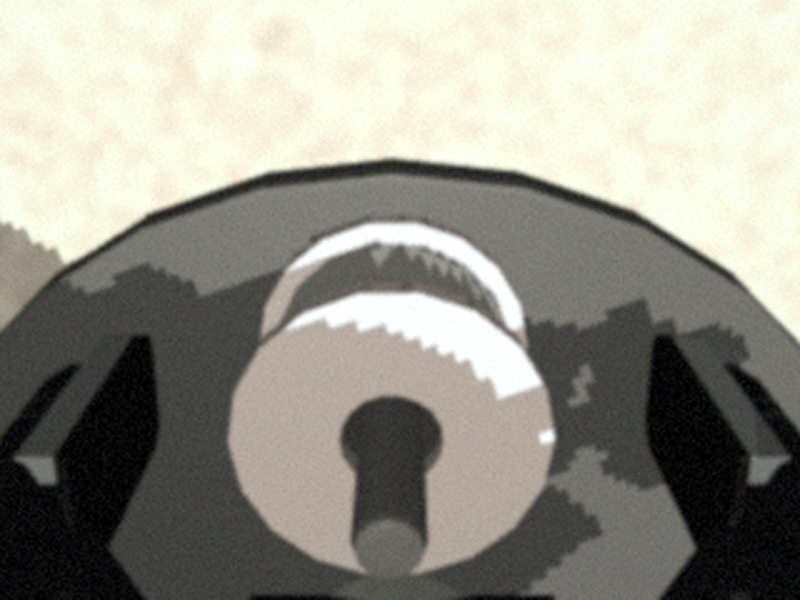

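move_arm:
  moves: [0,0,0,-0.05,-0.07,0,0,0,0,0,0,0,0,0.4,0,0,0,0,0,0,1,0,0,0,0,0,0,1,0,0,0,0,0,0,1,0,0,0,0,0,0,1,0,0,0,0,0,0,1]

```text
time: 43.0
eef_pos: [0.4898, 0.2239, 0.0163]
tool_rot: [1.127, 1.57, 0.789]
force: [-1.8, -0.3, 5.9]
opening: 0.574
```

move_arm:
  moves: [0,0,0,-0.5,0,0,1,0,0,0,-1,0,0,1,0,0,0,-1,0,0,1,0,0,0,-1,0,0,1,0,0,0,-1,0,0,1,0,0,0,-1,0,0,1,0,0,0,-1,0,0,1,0,0,0,0,0,0,1]

```text
time: 43.8
eef_pos: [0.491, 0.2243, 0.1487]
tool_rot: [0.923, 1.566, 0.585]
force: [-0.1, -0.1, -1.2]
opening: 0.573
```

```bash
python3 q.py; python3 - <<'E'
from h import *
s,m=st();c=camera('wrist');crop(c,320,280,320,240,2.5,'w30.png')
c=camera('top');crop(c,460,255,200,150,4,'t30.png')
E
```

```text
yawy 70.63 [0.491  0.2243 0.1487] F [-0.1 -0.1 -1.2] M [ 0.017 -0.026  0.017] q7 0.86 open 0.573
w30.png origin 160 160 scale 2.5
t30.png origin 360 180 scale 4
```

View pics/w30.png

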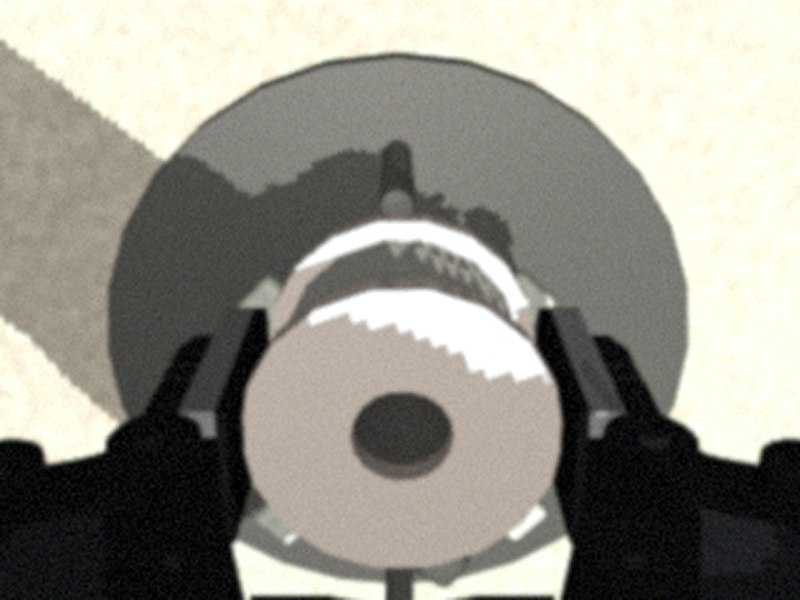

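View pics/t30.png

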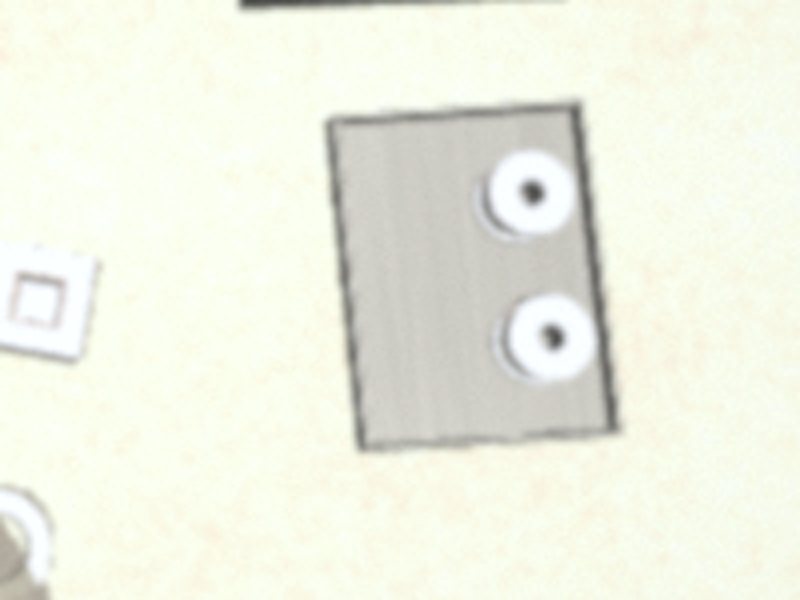

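move_arm:
  moves: [1,0,0,0,0,0,1,1,0,0,0,0,0,1,1,0,0,0,0,0,1,1,0,0,0,0,0,1,1,0,0,0,0,0,1,1,0,0,0,0,0,1,1,0,0,0,0,0,1,1,0,0,0,0,0,1]

```text
time: 44.7
eef_pos: [0.4887, 0.2233, 0.1444]
tool_rot: [-1.325, 1.569, -2.467]
force: [0.2, 0.3, -0.7]
opening: 0.577
```

move_arm:
  moves: [1,0,0,0,0,0,1,1,0,0,0,0,0,1,1,0,0,0,0,0,1,0.94,0,0,0,0,0,1,0,0,0,0,0.1,1,1,0,0,0,0,0.1,1,1,0,0,0,0,0.1,1,1,0,0,0,0,0.1,1,1]

```text
time: 45.5
eef_pos: [0.4998, 0.1431, 0.1445]
tool_rot: [-0.995, 1.569, -2.526]
force: [-0.2, 0.7, -1.1]
opening: 0.573
```

move_arm:
  moves: [0,0,0,0,0.13,1,1,0,0,0,0,0.13,1,1,0,0,0,0,0.13,1,1,0,0,0,0,0.13,1,1,0,0,0,0,0.13,1,1,0,0,0,0,0.13,1,1,0,0,0,0,0.13,1,1,0,0,0,0,0.13,1,1]

```text
time: 46.3
eef_pos: [0.5268, -0.0158, 0.1445]
tool_rot: [-1.333, 1.569, -2.864]
force: [0.7, -0.2, -0.6]
opening: 0.573
```

move_arm:
  moves: [0,0,0,0,0.13,1,1,0,0,0,0,0.13,1,1,0,0,0,0,0.13,1,1,0,0,0,0,0.13,1,1,0,0,0,0,0.13,1,1,0,0,0,0,0.13,1,1,0,0,0,0,0.13,1,1,0,0,0,0,0.13,1,1]

```text
time: 47.1
eef_pos: [0.5539, -0.1746, 0.1443]
tool_rot: [-1.672, 1.568, 3.079]
force: [-0.4, -0.1, -1.0]
opening: 0.572
```

```bash
python3 q.py; python3 - <<'E'
from h import *
plan([.566,-.231,.13],2.2)
E
```

```text
yawy 2.24 [ 0.5539 -0.1746  0.1443] F [-0.4 -0.1 -1. ] M [ 0.027 -0.033 -0.071] q7 0.59 open 0.572
t=47.10 pos [ 0.5539 -0.1746  0.1443] yawy 2.2 tilt [-2.3e-03  1.0e-04 -1.0e+00] F [-0.4 -0.1 -1. ] open 0.572
 shift units (before turn) [0.71 0.5  2.84]
 turn ax units 0.01
 shift units (after turn) [0.72 0.5  2.84]
 full rotvec units [ 0.01 -0.    0.02]
```

move_arm:
  moves: [0,0,0,0,0.2,1,1,0,0,0,0,0.2,1,1,0,0,0,0,0.1,0.84,1,0,0,0,0.5,0,0,1,0,0,0,0,0,0,1,0,0,0,0,0,0,1]

```text
time: 47.7
eef_pos: [0.5662, -0.2288, 0.1344]
tool_rot: [-2.12, 1.568, 2.633]
force: [-0.2, 0.4, -0.8]
opening: 0.572
```

```bash
python3 q.py; python3 - <<'E'
from h import *
c=camera('wrist');cv2.imwrite('pics/w31.png',c['frame'])
c=camera('top');crop(c,460,255,200,150,4,'t31.png')
E
```

```text
yawy 2.29 [ 0.5662 -0.2288  0.1344] F [-0.2  0.4 -0.8] M [ 0.011 -0.002  0.023] q7 0.69 open 0.572
t31.png origin 360 180 scale 4
```

View pics/w31.png

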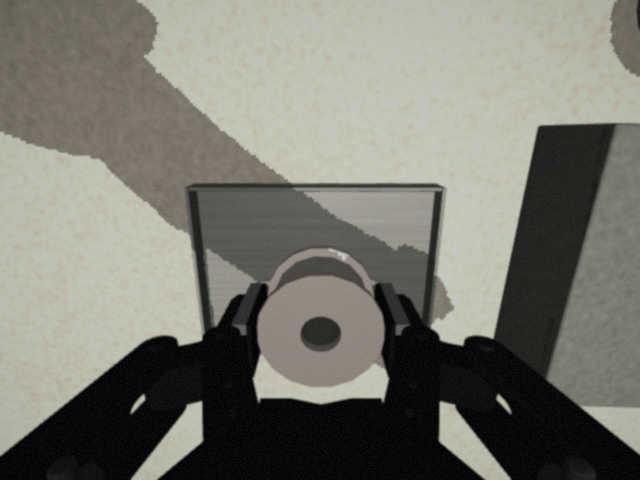

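View pics/t31.png

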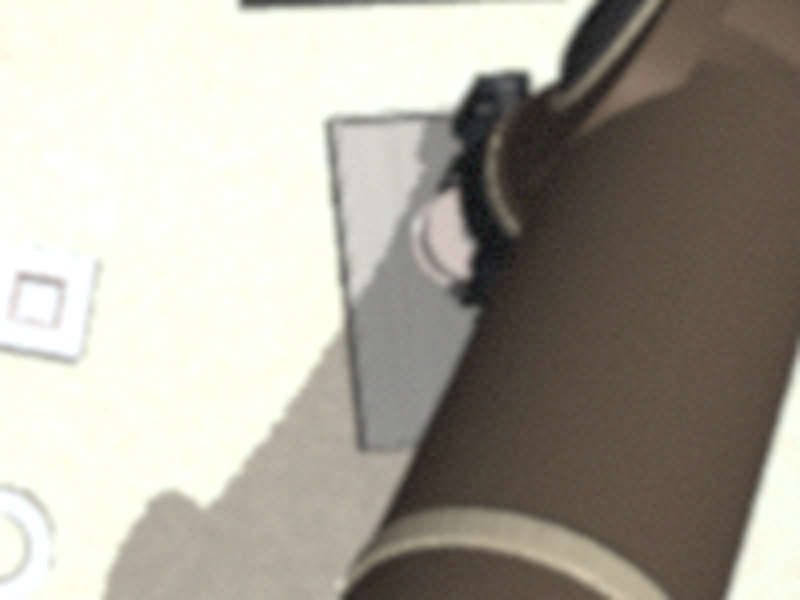

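move_arm:
  moves: [0,0,0,1,0,0.15,1,0,0,0,1,0,0,1,0,0,0,1,0,0,1,0,0,0,1,0,0,1,0,0,0,1,0,0,1,0,0,0,0.6,0,0,1,0,0,0,0.3,0,0,1,0,0,0,0,0,0,1]

```text
time: 48.6
eef_pos: [0.5669, -0.233, 0.0173]
tool_rot: [-1.915, 1.57, 2.836]
force: [-0.1, -0.0, -1.6]
opening: 0.574
```

move_arm:
  moves: [0,0,0,0.2,0,0,1,0,0,0,0.15,0,0,1,0,0,0,0.1,0,0,1,0,0,0,0.05,0,0,1,0,0,0,0,0,0,1]

```text
time: 49.1
eef_pos: [0.567, -0.2334, 0.0077]
tool_rot: [2.827, 1.571, 1.295]
force: [0.1, 0.1, -1.0]
opening: 0.572
```

move_arm:
  moves: [0,0,0,0.05,0,0,1,0,0,0,0,0,0,1]

```text
time: 49.3
eef_pos: [0.5671, -0.2334, 0.0074]
tool_rot: [2.152, 1.57, 0.62]
force: [-2.5, 0.7, 5.2]
opening: 0.578
```

move_arm:
  moves: [0,0,0,0,0,0,0.3,0,0,0,0,0,0,0.3,0,0,0,-0.5,0,0,0.3,0,0,0,-1,0,0,0.3,0,0,0,-1,0,0,0.3,0,0,0,-1,0,0,0.1,0,0,0,-1,0,-1,0,0,0,0,-1,0,-1,0]

```text
time: 50.1
eef_pos: [0.5652, -0.1938, 0.1182]
tool_rot: [0.833, 1.57, -0.701]
force: [0.6, 0.1, -0.5]
opening: 0.999
```

move_arm:
  moves: [0,0,0,-1,0,-1,0,0,0,0,-1,0,-1,0,0,0,0,-1,0,-1,0,0,0,0,-1,0,-1,0,0,0,0,0,0,-1,0,0,0,0,0,0,-1,0,0,0,0,0,0,-1,0,0,0,0,0,0,-1,0]

```text
time: 50.9
eef_pos: [0.5591, -0.0329, 0.1975]
tool_rot: [1.903, 1.57, 0.371]
force: [0.2, -0.1, 0.1]
opening: 0.999
```

move_arm:
  moves: [0,0,0,0,0,-1,0,0,0,0,0,0,-1,0,0,0,0,0,0,-1,0,0,0,0,0,0,-1,0,0,0,0,0,0,-1,0,0,0,0,0,0,-1,0,0,0,0,0,0,-1,0,0,0,0,0,0,-1,0]

```text
time: 51.7
eef_pos: [0.5529, 0.1269, 0.1974]
tool_rot: [2.028, 1.57, 0.496]
force: [0.1, 0.3, 0.6]
opening: 0.999
```

move_arm:
  moves: [-1,0,0,0,0,0,0,-1,0,0,0,0,0,0,-1,0,0,0,0,0,0,-1,0,0,0,0,0,0,-1,0,0,0,0,0,0,-1,0,0,0,0,0,0,-1,0,0,0,0,0,0,-1,0,0,0,0,0,0]

```text
time: 52.5
eef_pos: [0.553, 0.126, 0.1974]
tool_rot: [0.828, 1.57, 0.1]
force: [0.3, 0.2, 0.1]
opening: 0.998
```

move_arm:
  moves: [-1,0,0,0,0,0,0,-1,0,0,0,0,0,0,-1,0,0,0,0,0,0,-1,0,0,0,0,0,0,-1,0,0,0,0,0,0,-1,0,0,0,0,0,0,-1,0,0,0,0,0,0,-1,0,0,0,0,0,0]

```text
time: 53.3
eef_pos: [0.553, 0.126, 0.1974]
tool_rot: [-0.335, 1.57, -0.263]
force: [-0.4, 0.2, 0.0]
opening: 0.997
```

move_arm:
  moves: [-1,0,0,0,0,0,0,-1,0,0,0,0,0,0,-1,0,0,0,0,0,0,-1,0,0,0,0,0,0,-1,0,0,0,0,0,0,0,0,0,0,0,0,0]

```text
time: 53.9
eef_pos: [0.553, 0.126, 0.1973]
tool_rot: [-0.6, 1.57, -0.031]
force: [0.3, -0.3, -0.2]
opening: 1.005
```

```bash
python3 q.py; python3 - <<'E'
from h import *
plan([.5629,.2001,.18],123.6)
c=camera('top');crop(c,460,255,200,150,4,'t32.png')
E
```

```text
yawy 122.60 [0.553  0.126  0.1973] F [ 0.3 -0.3 -0.2] M [ 0.027  0.016 -0.013] q7 1.90 open 1.005
t=53.90 pos [0.553  0.126  0.1973] yawy 122.6 tilt [ 7.e-04 -0.e+00 -1.e+00] F [ 0.3 -0.3 -0.2] open 1.005
 shift units (before turn) [0.87 2.86 2.41]
 turn ax units -0.17
 shift units (after turn) [0.87 2.81 2.46]
 full rotvec units [-0.17  0.01  0.  ]
t32.png origin 360 180 scale 4
```

View pics/t32.png

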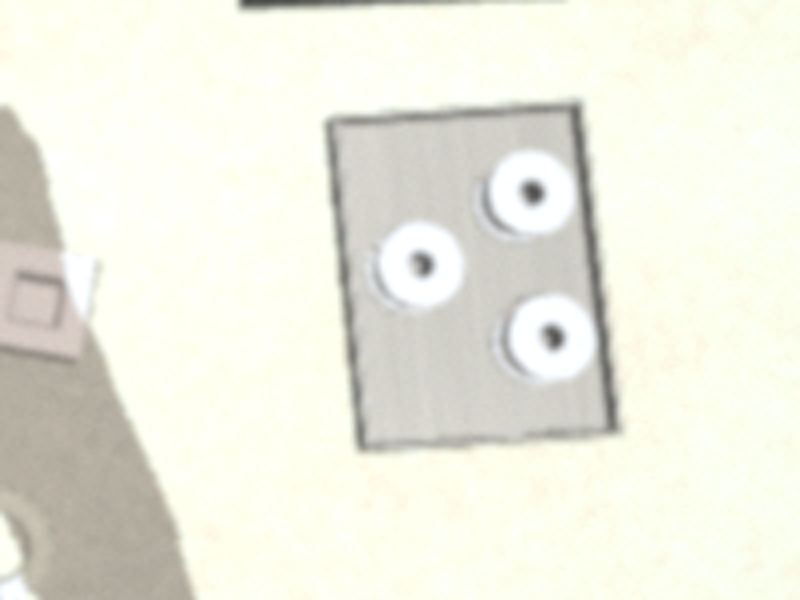

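All three spools lie flat in the tray. Next I'll go back to the key to re-lock the stand.

move_arm:
  moves: [-0.17,0,0,0,0,0,0,0,0,0,0,0.95,0.82,0,0,0,0,0,0.95,0.82,0,0,0,0,0,0.91,0.82,0,0,0,0,0.8,0,0,0,0,0,0,0,0,0,0,0,0,0,0,0,0,0]

```text
time: 54.65
eef_pos: [0.5627, 0.1997, 0.1806]
tool_rot: [-2.858, 1.57, -2.274]
force: [-0.1, -1.0, -0.4]
opening: 1.005
```

```bash
python3 q.py; python3 - <<'E'
from h import *
plan([.5629,.2001,.0846],123.6)
c=camera('wrist');crop(c,320,240,320,240,2.5,'w33.png')
E
```

```text
yawy 123.46 [0.5627 0.1997 0.1806] F [-0.1 -1.  -0.4] M [ 0.013  0.033 -0.008] q7 1.80 open 1.005
t=54.65 pos [0.5627 0.1997 0.1806] yawy 123.5 tilt [-8.e-04 -9.e-04 -1.e+00] F [-0.1 -1.  -0.4] open 1.005
 shift units (before turn) [4.8  0.01 0.02]
 turn ax units -0.03
 shift units (after turn) [4.8  0.01 0.02]
 full rotvec units [-0.03 -0.01  0.  ]
w33.png origin 160 120 scale 2.5
```

View pics/w33.png

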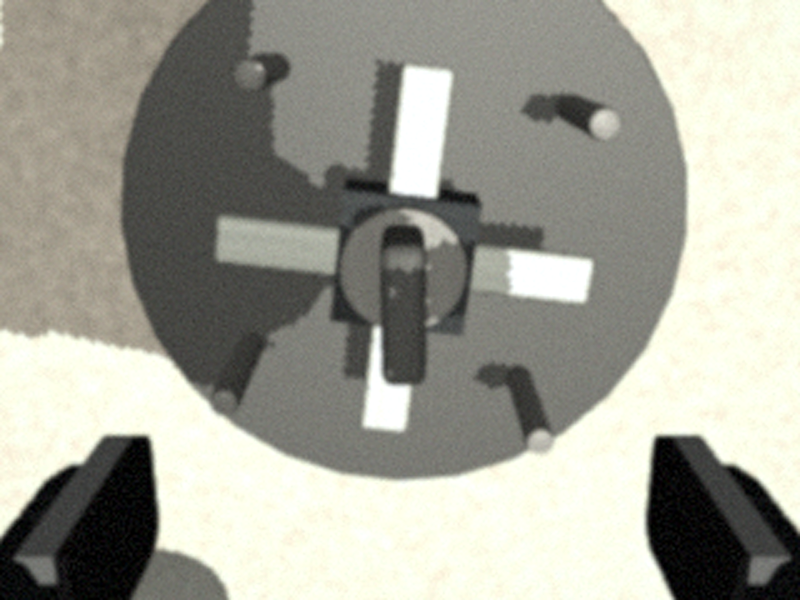

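move_arm:
  moves: [0,0,0,1,0,0,0,0,0,0,1,0,0,0,0,0,0,1,0,0,0,0,0,0,1,0,0,0,0,0,0,0.75,0,0,0,0,0,0,0,0,0,0.5,0,0,0,0,0,0,1,0,0,0,0,0,0,1]

```text
time: 55.5
eef_pos: [0.5637, 0.2005, 0.0869]
tool_rot: [-0.181, 1.569, 0.404]
force: [0.4, 0.0, 0.0]
opening: 0.518
```

move_arm:
  moves: [0,0,0,0,0,0,1,0,0,0,0,0,0,1,0,0,0,0,0,0,1,0,0,0,0,0,0,1,0,0,0,0,0,0,1]

```text
time: 56.0
eef_pos: [0.5634, 0.2005, 0.0865]
tool_rot: [-0.135, 1.569, 0.45]
force: [-0.9, -0.1, 5.9]
opening: 0.129
```

```bash
python3 q.py
```

```text
yawy 123.53 [0.5634 0.2005 0.0865] F [-0.9 -0.1  5.9] M [-0.092  0.261 -0.002] q7 1.82 open 0.129
```

move_arm:
  moves: [0.8,0,0,0,0,0,1,0.8,0,0,0,0,0,1,0.8,0,0,0,0,0,1,0.8,0,0,0,0,0,1,0.8,0,0,0,0,0,1,0.8,0,0,0,0,0,1,0,0,0,0,0,0,1]

```text
time: 56.7
eef_pos: [0.5638, 0.1997, 0.0866]
tool_rot: [-0.36, 1.569, -0.258]
force: [0.1, -2.8, 6.5]
opening: 0.13
```

```bash
python3 q.py
```

```text
yawy 95.85 [0.5638 0.1997 0.0866] F [ 0.1 -2.8  6.5] M [-0.665  0.041  0.062] q7 1.42 open 0.130
```

move_arm:
  moves: [0.8,0,0,0,0,0,1,0.8,0,0,0,0,0,1,0.8,0,0,0,0,0,1,0.8,0,0,0,0,0,1,0.6,0,0,0,0,0,1,0,0,0,0,0,0,1]

```text
time: 57.3
eef_pos: [0.5638, 0.1985, 0.0866]
tool_rot: [-0.556, 1.569, -0.834]
force: [-0.9, -5.6, 7.7]
opening: 0.126
```

```bash
python3 q.py;python3 - <<'E'
from h import *
c=camera('wrist');crop(c,320,260,240,180,3,'w34.png')
E
```

```text
yawy 74.07 [0.5638 0.1985 0.0866] F [-0.9 -5.6  7.7] M [-1.238  0.117  0.04 ] q7 1.10 open 0.126
w34.png origin 200 170 scale 3
```

View pics/w34.png

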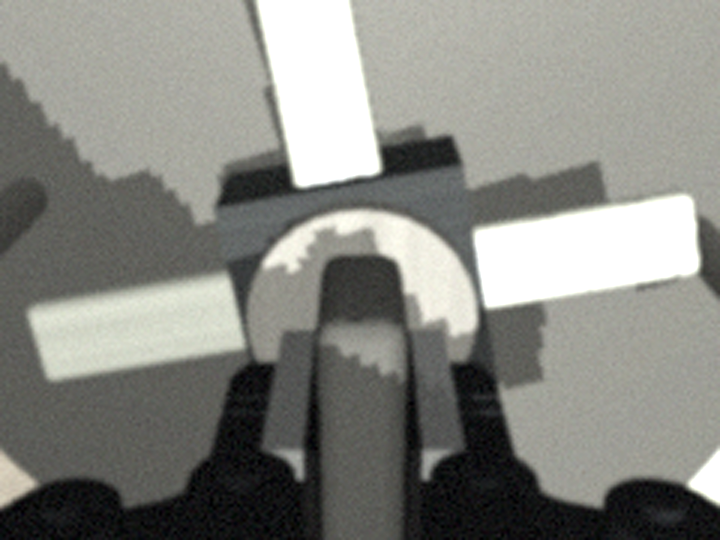

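move_arm:
  moves: [0.6,0,0,0,-0.05,0,1,0.6,0,0,0,0,0,1,0.6,0,0,0,0,0,1,0,0,0,0,0,0,1]

```text
time: 57.75
eef_pos: [0.5636, 0.1979, 0.0866]
tool_rot: [-0.188, 1.569, -0.646]
force: [0.4, -4.9, 6.7]
opening: 0.13
```

```bash
python3 q.py
```

```text
yawy 63.77 [0.5636 0.1979 0.0866] F [ 0.4 -4.9  6.7] M [-1.016  0.031  0.045] q7 0.95 open 0.130
```

move_arm:
  moves: [0.3,0,0,0,0,0,1,0,0,0,0,0,0,1]

```text
time: 57.95
eef_pos: [0.5636, 0.1978, 0.0866]
tool_rot: [-0.194, 1.569, -0.681]
force: [0.5, -4.8, 7.0]
opening: 0.13
```

```bash
python3 q.py
```

```text
yawy 62.11 [0.5636 0.1978 0.0866] F [ 0.5 -4.8  7. ] M [-1.003  0.092  0.069] q7 0.93 open 0.130
```

move_arm:
  moves: [0.3,0,0,0,0,0,1,0,0,0,0,0,0,1]

```text
time: 58.15
eef_pos: [0.5635, 0.1978, 0.0866]
tool_rot: [-0.193, 1.569, -0.709]
force: [0.1, -4.6, 6.3]
opening: 0.13
```

```bash
python3 q.py
```

```text
yawy 60.39 [0.5635 0.1978 0.0866] F [ 0.1 -4.6  6.3] M [-1.118  0.098  0.087] q7 0.90 open 0.130
```

move_arm:
  moves: [0.3,0,0,0,0,0,1,0,0,0,0,0,0,1]

```text
time: 58.35
eef_pos: [0.5635, 0.1977, 0.0866]
tool_rot: [-0.283, 1.569, -0.83]
force: [-0.8, -5.1, 7.6]
opening: 0.127
```

```bash
python3 q.py;python3 - <<'E'
from h import *
c=camera('wrist');crop(c,320,260,240,180,3,'w35.png')
E
```

```text
yawy 58.70 [0.5635 0.1977 0.0866] F [-0.8 -5.1  7.6] M [-1.167  0.161  0.279] q7 0.88 open 0.127
w35.png origin 200 170 scale 3
```

View pics/w35.png

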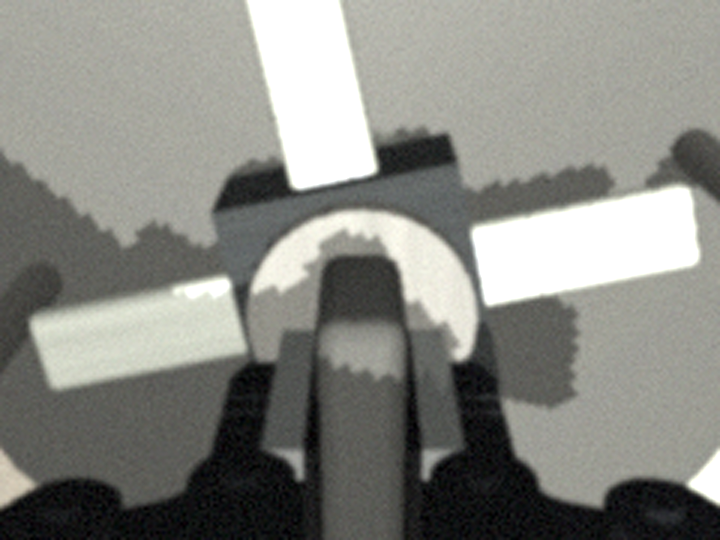

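move_arm:
  moves: [0.25,0,0,0,0,0,1,0,0,0,0,0,0,1]

```text
time: 58.6
eef_pos: [0.5634, 0.1977, 0.0866]
tool_rot: [-0.359, 1.569, -0.929]
force: [-1.2, -4.9, 7.9]
opening: 0.132
```

```bash
python3 q.py
```

```text
yawy 57.31 [0.5634 0.1977 0.0866] F [-1.2 -4.9  7.9] M [-1.205  0.176  0.463] q7 0.86 open 0.132
```

move_arm:
  moves: [-0.6,0,0,0,0,0,1,-0.6,0,0,0,0,0,1,-0.5,0,0,0,0,0,1,0,0,0,0,0,0,1]

```text
time: 59.0
eef_pos: [0.5638, 0.1988, 0.0866]
tool_rot: [0.464, 1.569, 0.064]
force: [0.9, -2.7, 5.9]
opening: 0.13
```

```bash
python3 q.py
```

```text
yawy 67.10 [0.5638 0.1988 0.0866] F [ 0.9 -2.7  5.9] M [-0.588 -0.274  0.03 ] q7 1.00 open 0.130
```

Now I'll lift the key out.

move_arm:
  moves: [0,0,0,-0.3,-0.05,0,1,0,0,0,-0.5,0,0,1,0,0,0,-0.5,0,0,1,0,0,0,-1,0,0,1,0,0,0,-1,0,0,1,0,0,0,-1,0,0,1,0,0,0,-1,0,0,1,0,0,0,0,0,0,1]

```text
time: 59.8
eef_pos: [0.5636, 0.1992, 0.1951]
tool_rot: [0.95, 1.566, 0.55]
force: [0.4, -0.0, -1.3]
opening: 0.128
```

```bash
python3 q.py;python3 - <<'E'
from h import *
plan([.555,-.011,.19],55.3)
c=camera('wrist');cv2.imwrite('pics/w36.png',c['frame'])
E
```

```text
yawy 67.09 [0.5636 0.1992 0.1951] F [ 0.4 -0.  -1.3] M [ 0.022 -0.004 -0.03 ] q7 0.94 open 0.128
t=59.80 pos [0.5636 0.1992 0.1951] yawy 67.1 tilt [ 0.0043  0.0026 -1.    ] F [ 0.4 -0.  -1.3] open 0.128
 shift units (before turn) [ 0.22 -9.85  3.7 ]
 turn ax units 2.06
 shift units (after turn) [ 0.25 -8.89  5.63]
 full rotvec units [ 2.06  0.02 -0.04]
```

View pics/w36.png

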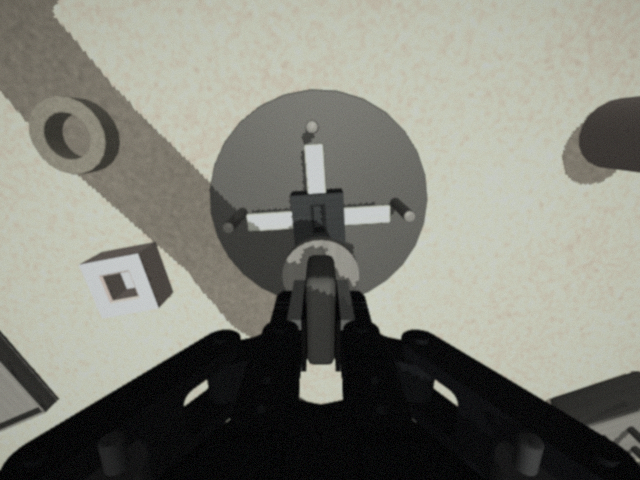

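move_arm:
  moves: [1,0,0,0,0,0,1,1.0,0,0,0,0,0,1,0,0,0,0,-1,0.63,1,0,0,0,0,-1,0.63,1,0,0,0,0,-1,0.63,1,0,0,0,0,-1,0.63,1,0,0,0,0,-1,0.63,1,0,0,0,0,-1,0.63,1]

```text
time: 60.65
eef_pos: [0.556, 0.056, 0.1907]
tool_rot: [-2.407, 1.569, -3.007]
force: [0.0, 0.3, -1.5]
opening: 0.129
```

move_arm:
  moves: [0,0,0,0,-1,0.63,1,0,0,0,0,-1,0.63,1,0,0,0,0,-0.9,0.6,1,0,0,0,0,0,0,1,0,0,0,0,0,0,1]

```text
time: 61.15
eef_pos: [0.5543, -0.012, 0.191]
tool_rot: [-2.711, 1.569, 2.972]
force: [-0.4, -0.2, -0.8]
opening: 0.127
```

```bash
python3 q.py;python3 - <<'E'
from h import *
plan([.5555,-.0109,.12],55.3)
s,m=st();c=camera('wrist');crop(c,320,240,240,180,3,'w37.png')
t=camera('top');crop(t,350,255,260,180,3,'t37.png')
print(proj(c,s['eef_pos']))
E
```

```text
yawy 55.58 [ 0.5543 -0.012   0.191 ] F [-0.4 -0.2 -0.8] M [ 0.002 -0.026  0.003] q7 1.12 open 0.127
t=61.15 pos [ 0.5543 -0.012   0.191 ] yawy 55.6 tilt [-1.4e-03  2.0e-04 -1.0e+00] F [-0.4 -0.2 -0.8] open 0.127
 shift units (before turn) [3.55 0.08 0.02]
 turn ax units 0.05
 shift units (after turn) [3.55 0.08 0.02]
 full rotvec units [ 0.05 -0.01  0.01]
w37.png origin 200 150 scale 3
t37.png origin 220 165 scale 3
[322.25668299 296.29612344]
```

View pics/w37.png

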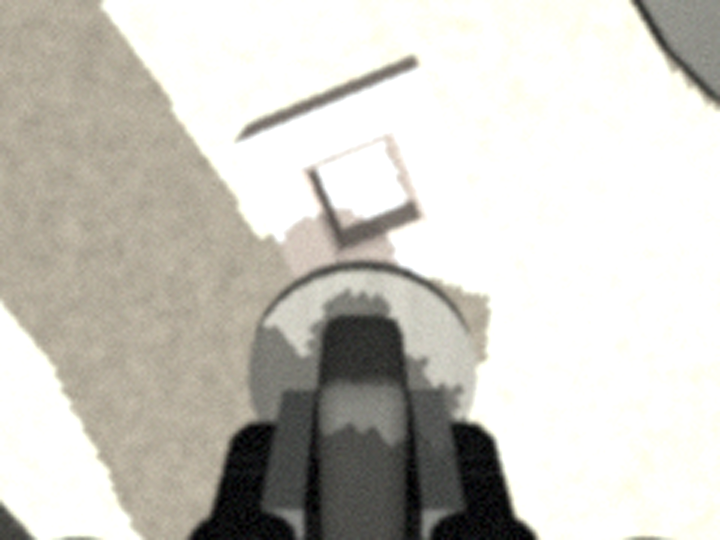

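View pics/t37.png

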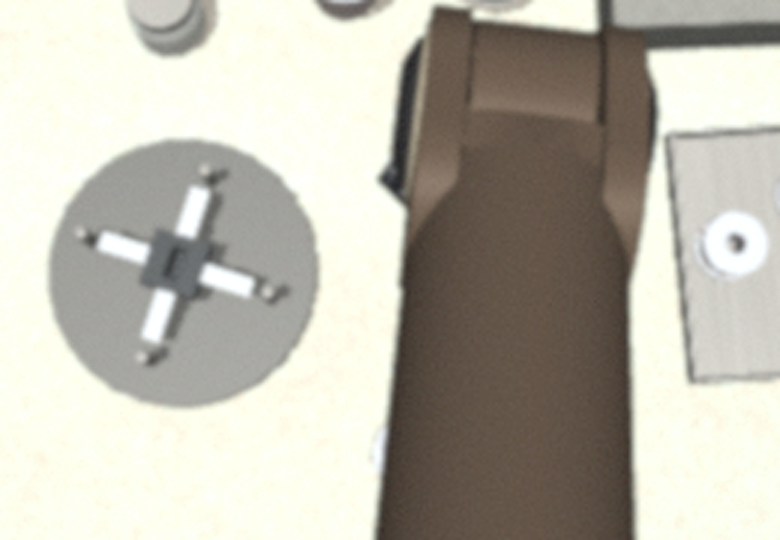

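```bash
python3 - <<'E'
from h import *
s,m=st();c=camera('wrist')
for p in((307,170),(393,137),(423,214),(340,248)):
    P=pt(c,200+p[0]/3,150+p[1]/3,.036);print((m.T@(P-s['eef_pos'])*1000).round(1))
E
```

```text
[155.1 -17.3  -9.2]
[155.1   8.6 -19.3]
[155.1  18.    4.6]
[155.1  -7.5  15.4]
```

move_arm:
  moves: [0,0,0,0,0.08,0.02,1,0,0,0,1,0,0,1,0,0,0,1,0,0,1,0,0,0,1,0,0,1,0,0,0,1,0,0,1,0,0,0,0.7,0,0,1,0,0,0,0,0,0,1,0,0,0,0,0,0,1]

```text
time: 62.1
eef_pos: [0.5564, -0.0109, 0.098]
tool_rot: [-0.693, 1.571, -1.292]
force: [-0.3, 0.2, -0.2]
opening: 0.127
```

move_arm:
  moves: [0,0,0,0.3,0,0,1,0,0,0,0.3,0,0,1,0,0,0,0.3,0,0,1,0,0,0,0.1,0,0,1,0,0,0,0,0,0,1]

```text
time: 62.6
eef_pos: [0.5559, -0.0111, 0.0773]
tool_rot: [-2.435, 1.57, -3.035]
force: [0.4, -0.3, -0.6]
opening: 0.125
```

```bash
python3 q.py
```

```text
yawy 55.63 [ 0.5559 -0.0111  0.0773] F [ 0.4 -0.3 -0.6] M [ 0.042  0.082 -0.063] q7 1.22 open 0.125
```

move_arm:
  moves: [0,0,0,0.2,0,0,1,0,0,0,0.2,0,0,1,0,0,0,0.2,0,0,1,0,0,0,0,0,0,1]

```text
time: 63.0
eef_pos: [0.5557, -0.011, 0.065]
tool_rot: [-2.473, 1.57, -3.073]
force: [-0.7, -0.3, -0.7]
opening: 0.128
```

move_arm:
  moves: [0,0,0,0.1,0,0,1,0,0,0,0.1,0,0,1,0,0,0,0,0,0,1]

```text
time: 63.3
eef_pos: [0.556, -0.011, 0.0615]
tool_rot: [-2.627, 1.571, 3.057]
force: [1.2, -0.8, -0.4]
opening: 0.127
```

move_arm:
  moves: [0,0,0,0.04,0,0,1,0,0,0,0.02,0,0,1,0,0,0,0,0,0,1]

```text
time: 63.6
eef_pos: [0.5562, -0.011, 0.0606]
tool_rot: [1.283, 1.571, 0.684]
force: [-0.3, 0.8, 0.8]
opening: 0.123
```

move_arm:
  moves: [0,0,0,0,0,0,0.6,0,0,0,0,0,0,0.3,0,0,0,0,0,0,0,0,0,0,0,0,0,0,0,0,0,0,0,0,0,0,0,0,-1,0,0,0,0,0,0,-1,0,0,0,0,0,0,-1,0,0,0]

```text
time: 64.4
eef_pos: [0.556, -0.0111, 0.1211]
tool_rot: [-2.151, 1.57, -2.751]
force: [-0.2, -1.0, -0.6]
opening: 1.0
```

move_arm:
  moves: [0,0,0,-1,0,0,0,0,0,0,-1,0,0,0,0,0,0,-1,0,-1,0,0,0,0,-1,0,-1,0,0,0,0,-1,0,-1,0,0,0,0,0,0,-1,0,0,0,0,0,0,-1,0,0,0,0,0,0,-1,0]

```text
time: 65.2
eef_pos: [0.4564, 0.0571, 0.2207]
tool_rot: [1.366, 1.57, 0.767]
force: [0.3, 0.8, 0.3]
opening: 0.999
```

move_arm:
  moves: [0,0,0,0,0,0,0,0,0,0,0,0,0,0]

```text
time: 65.4
eef_pos: [0.4573, 0.0568, 0.2208]
tool_rot: [1.181, 1.57, 0.582]
force: [-0.3, 0.1, 0.9]
opening: 1.002
```

```bash
python3 q.py;python3 - <<'E'
from h import *
for n in('wrist','scene','top'):
    c=camera(n);cv2.imwrite(f'pics/{n}40.png',c['frame'])
    if n=='scene': crop(c,330,240,200,150,4,'s40.png')
    if n=='top': crop(c,370,255,260,180,3,'t40.png')
E
```

```text
yawy 55.68 [0.4573 0.0568 0.2208] F [-0.3  0.1  0.9] M [-0.024 -0.035  0.004] q7 0.85 open 1.002
s40.png origin 230 165 scale 4
t40.png origin 240 165 scale 3
```

View pics/wrist40.png

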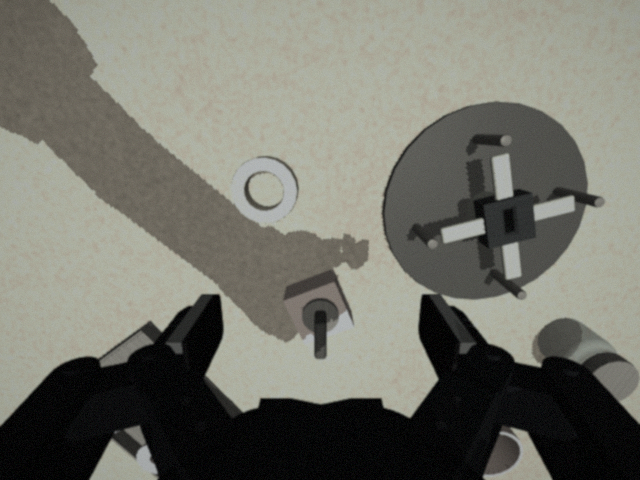

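View pics/s40.png

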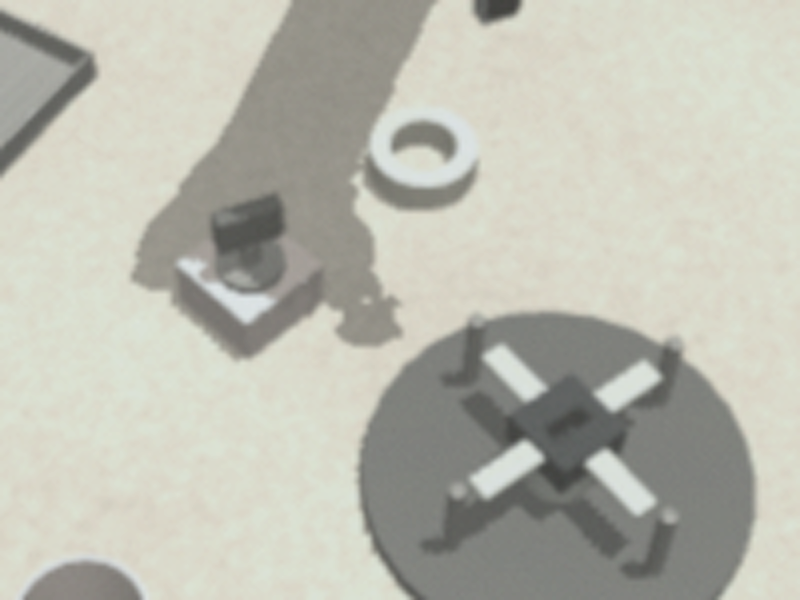

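View pics/t40.png

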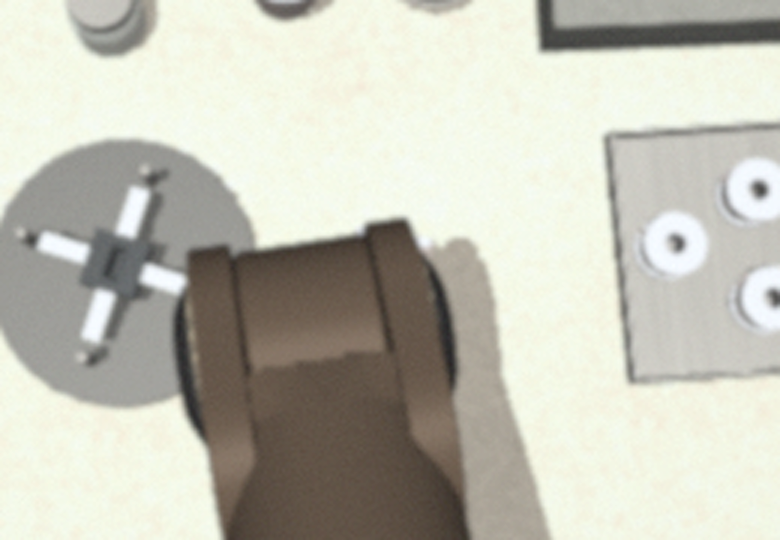

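```bash
python3 - <<'E'
from h import *
c=camera('wrist');crop(c,500,200,220,200,3.6,'w41.png')
E
```

```text
w41.png origin 390 100 scale 3.6
```

View pics/w41.png

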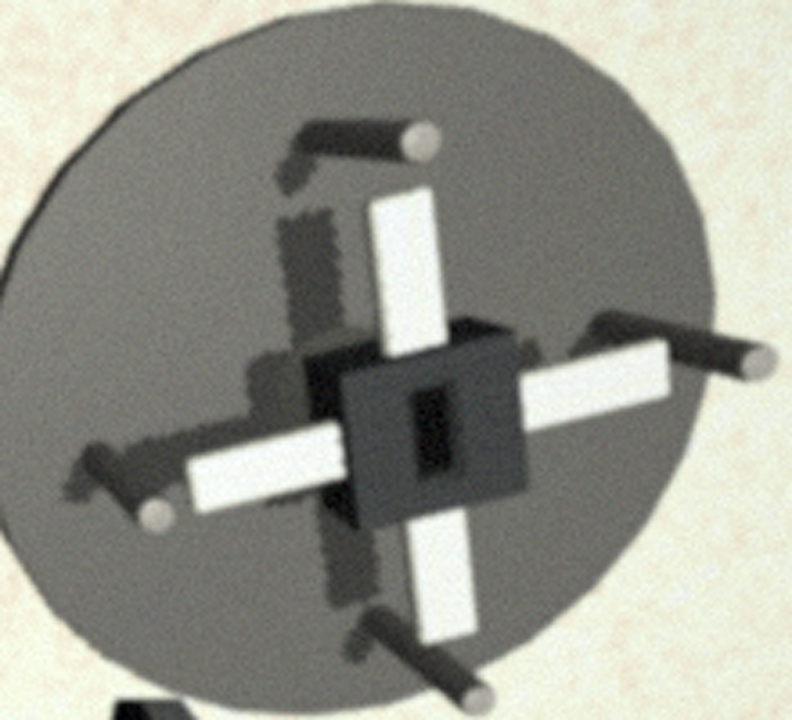

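```bash
python3 - <<'E'
from h import *
c=camera('wrist');A=lambda p:(390+p[0]/3.6,100+p[1]/3.6)
P=np.array([pt(c,*A(p),.070) for p in[(423,140),(762,359),(482,697),(158,514)]])
Q=np.array([pt(c,*A(p),.058) for p in[(401,195),(668,370),(449,637),(192,487)]])
H=np.array([pt(c,*A(p),.062) for p in[(343,372),(518,333),(527,490),(360,530)]])
for X in(P,Q):
    a=X[0]-X[2];b=X[1]-X[3];print(X.mean(0).round(4),np.linalg.norm(a).round(4),np.linalg.norm(b).round(4),np.degrees([np.arctan2(a[1],a[0]),np.arctan2(b[1],b[0])]).round(2))
a=H[0]-H[3]+H[1]-H[2];b=H[1]-H[0]+H[2]-H[3];print(H.mean(0),np.degrees([np.arctan2(a[1],a[0]),np.arctan2(b[1],b[0])]).round(2))
E
```

```text
[0.5604 0.1992 0.07  ] 0.1493 0.1502 [160.82  71.05]
[0.5607 0.1983 0.058 ] 0.1228 0.123 [160.6   70.34]
[0.56105378 0.19874803 0.062     ] [159.37  69.49]
```

The arms are within about 0.5° of the post axes, so the stand is locked. I'll do a quick check of the bystanders against the first image, then hand in.

```bash
python3 - <<'E'
from h import *
a=cv2.imread('pics/scene0.png').astype(int);b=cv2.imread('pics/scene40.png').astype(int)
# cup, jar, glove box, dish, spatula, spray, tape
for n,(x,y,r) in dict(cup=(251,325,22),jar=(320,353,22),dish=(201,307,24),box=(146,250,40),spat=(523,272,28),spray=(497,360,28),tape=(336,204,18)).items():
    d=np.abs(a-b)[y-r:y+r,x-r:x+r].max(2);print(n,d.mean().round(1),(d>40).mean().round(3))
E
```

```text
cup 3.9 0.0
jar 4.0 0.0
dish 3.9 0.0
box 5.5 0.026
spat 9.3 0.085
spray 3.6 0.0
tape 7.8 0.09
```

View pics/scene40.png

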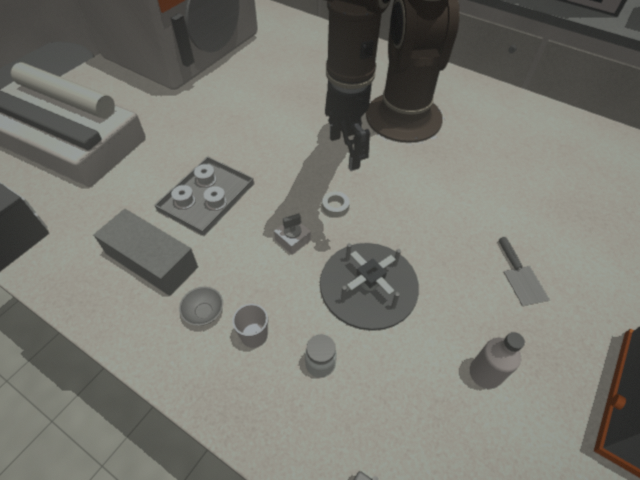

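The final scene view shows three spools in the tray at about (204,175), (182,197) and (214,198). The key is upright in its holder at (291,230), the stand is locked and the bystanders haven't moved. The small pixel differences come from shadows and the tray's shift.

```bash
python3 -c "
from cell import *
print(hand_in())"
```

```text
the job is handed in; nothing more can be done
None
```

I did the whole job in the order asked, in about 65 s of the 210 s allowed, and handed it in. No verdict was reported.

- **Unlock:** I fitted the key fully into the keyway. I turned it counter-clockwise until the torque jumped to about 0.6 N m, and the arms lay midway between the posts.
- **Spools:** three were on the stand and the fourth post was empty. All three now lie flat, side by side, in the tray. The tray was knocked about 5 cm aside during the run, so I measured it again before placing.
- **Lock and key:** with the key I turned the arms back clockwise until the torque rose to about 0.46 N m. The key is back upright in its holder.

**Last checks:**
- **Arms:** the arm tips measured within about 0.7° of the post axes. The hub edges measured about 1.5° off, within the accuracy of points picked by eye.
- **Key:** it came to rest at the height expected with its collar on the block. In the pictures it stands upright.
- **Bystanders:** the cup, jar, dish and bottle are unchanged from the first picture. The glove box, spatula and tape roll show small pixel differences, which I put down to shadows because they look unmoved.
- **Forces:** the highest net force I saw was about 10 N, as a spool touched the tray floor.

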